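# Stir the roasted chestnuts and take their temperature

### The arm

A 6-joint arm with a two-finger parallel gripper is mounted at the origin on the work surface. World frame = base frame: x ahead of the robot, y to its left, z up, the work surface at z = 0. Lengths are in m, angles in degrees, forces in N, time in s.
With the tool pointing down it reaches from about 0.375 to 0.9 m from the base axis. Payload 3.1 kg.
Tool frame: the origin (TCP) lies on the centre line of the jaws, within the pads' length; the fingertips stand 25 mm ahead of it and the grasp point (between the pads) lies 6 mm ahead of it; z points along the fingers, y is the line along which they close (so a half turn about z gives the same grasp; the last joint's range is limited). The gripper opens to 87 mm and grips with 3 to 60 N. Pads are 19 mm wide; open, the fingers measure 117 mm over their backs; the gripper's body (75 mm by 190 mm) begins 51 mm behind the grasp point.
Start: joints at [64.544, 30.224, 82.088, -0, 67.689, -10.227], TCP at [0.164, 0.603, 0.209] pointing down, gripper open.
Joint ranges: [-176.69, 176.69], [-43.24, 126.21], [12.49, 139.97], [-82, 262], [0, 151.66], [-163.58, 163.58]. Speed limits (degrees/s): [159.86, 159.86, 180, 180, 180, 180].

### API

Orientations are given as a 3x3 rotation matrix whose columns are the frame's x, y, z axes.
In Python, from rig import read_state, capture, camera_params, hand_in gives the robot as it stands.
- The arm moves only by the tool apply_moves, never from a script. Its argument "rows" is a list of rows, each an object of numbers: "x", "y", "z": the shift along the tool's x, y, z in mm; "rx", "ry", "rz": the turn, a rotation vector about the tool's x, y, z in units of 6 degrees (1.0 is 6 degrees); "claw": the closure in counts, from 0 (fully open) to 255 (shut). A call has 1 to 10 rows; each row is the pose to reach, as a shift and turn from the pose commanded when the call began, along the tool's axes at that moment; what a row does not reach only later rows make up. A row lasts 1/8 s, in which the tool goes at most 62.5 mm and 10.7 degrees, less where a joint would pass 70% of its speed; a pose out of reach is approached as far as the arm can. A call with a gripper value outside its range is refused whole. The fingers move at their own pace and stop on an object; the grip force is fixed at half the most. Time passes only in rows, so rows that repeat a pose let the fingers close. It gives the time, the measured TCP pose, the force, the opening and the grip force at its end, in the units of the state.
- read_state(): the state, without advancing time (a new reading comes with each control period).
- capture(name): name is "scene" or "top" or "wrist"; returns (picture, depth): 384x512x3 uint8, red, green, blue; 384x512 float32, m along the optical axis (not along the pixel's ray), 0 where there is no reading.
- camera_params(name): a dict with "fx", "fy", "cx", "cy" (pixels), "xyz" and "orientation" of the camera in the world. Camera axes: x right, y up, looking along -z (the intrinsics and any distortion apply to the point x, -y, -z); pixel columns grow to the right and rows downward; lengths in m; the calibration is good to about 2 mm. A picture is of the moment at which its call begins: read the wrist's pose just before it. camera_params takes no time and is no camera call; for the wrist camera it gives the pose at the moment of the call.
- hand_in(): hands the job in; it is judged then, once.
The state is a dict: "time_s": time; "joint_positions": joint angles; "qvel": joint speeds; "tau": joint torques, N m; "position": TCP position; "tcp_rot": TCP orientation; "force": force on the tool from outside, world axes, zero at the start; "moment": the same for the moment, N m; "opening": opening from 0.0 (shut) to 1.0 (fully open); "grasp_force": force on a finger pad.
Only numpy, scipy, OpenCV 4.12 (cv2) and the standard library are available. Lean on these libraries where they do the work, as an engineer would, in place of code of your own. Each camera call takes 0.05 s, during which the arm holds its last target. There are 200 camera calls.

### The job

Using the wooden stirrer, stir the chestnuts round in the steel bowl in three wide full circles with its foot down among them, then stand the stirrer upright in the open lunchbox and let go. Then take the infrared thermometer from its cradle, aim its lens at the middle of the bowl's floor from about 10 cm away along its line of sight, without touching the bowl or the chestnuts, hold it steady there for about two seconds, and lay it back in its cradle the way it lay. Keep every chestnut in the bowl and leave everything else where it is.

Things in the scene. Friction and masses are not known exactly. Their poses are not given: they have to be found in the camera images.
- stirrer: loose wooden stirrer standing upright, 150 mm tall, 90 g: round foot of diameter 34 mm and 22 mm high, tapering by 34 mm height to a straight square handle 22 by 22 mm (flats along x and y) up to the top. Origin: centre of the underside of the foot; z runs up the handle. It stands on the far side of the bowl, to the left or right, the grey mug in the other place
- bowl: fixed stainless steel bowl, 60 mm high, rim outer radius 89 mm, walls 3 mm sloping out, flat inner floor of radius 74 mm lying 5 mm above the bench. Origin: centre of its underside; z up
- bowl_mid (a point): the point to aim at: on the bowl's axis, 17 mm above its underside (mid-height of the chestnuts, 12 mm over the inner floor)
- nut0: chestnut: brown ball of diameter 24 mm, origin at its centre; the five start on the bowl's floor, gathered in its -x half, so that the +x half is free
- nut1: chestnut: brown ball of diameter 24 mm, origin at its centre; the five start on the bowl's floor, gathered in its -x half, so that the +x half is free
- nut2: chestnut: brown ball of diameter 24 mm, origin at its centre; the five start on the bowl's floor, gathered in its -x half, so that the +x half is free
- nut3: chestnut: brown ball of diameter 24 mm, origin at its centre; the five start on the bowl's floor, gathered in its -x half, so that the +x half is free
- nut4: chestnut: brown ball of diameter 24 mm, origin at its centre; the five start on the bowl's floor, gathered in its -x half, so that the +x half is free
- lunchbox: fixed yellow lunchbox, open and empty: 130 (x) by 180 (y) mm outside, 55 mm high, walls and floor 4 mm. Origin: centre of its underside. Its flat lid, under 12 mm high, lies opened on the bench on its -x side, from x = -70 to -190 mm
- wand: loose grey infrared thermometer, 150 g: straight square handle 26 by 26 mm and 155 mm long along x (from x = -85 to 70 mm), then a round head of diameter 30 mm and 45 mm long, bent 45 degrees down (between +x and -z). Origin: centre of the handle's section, about the centre of mass, where it is to be gripped across y, midway between the cradle's posts
- lens (a point): centre of the thermometer's lens at the end of its head, 97 mm ahead (+x) and 32 mm below (-z) the wand's origin. The point's x axis is the line of sight: in the wand's frame it points 45 degrees down, halfway between +x and -z
- cradle: fixed wooden cradle: base 120 by 70 mm, 10 mm thick, with two upright 12 mm posts at x = -40 and 40 mm; the handle lies along x on the posts 50 mm above the bench, between ears 36 mm apart that rise to 66 mm. Origin: centre of its underside. The wand lies in it with its origin 63 mm above the cradle's, its axes along the cradle's, its head beyond +x
- fork1: green plastic fork, 170 mm long along x, 26 mm wide, 5 mm thick; origin under its middle; bystander
- fork2: green plastic fork like the other; bystander
- mug: grey ceramic mug, radius 38 mm, 85 mm high, handle on its +y side; origin: centre of its underside; bystander
- jar: closed glass jar, radius 34 mm, 110 mm high; origin: centre of its underside; bystander
- shaker: steel shaker, radius 20 mm, 70 mm high; origin: centre of its underside; bystander

How it is judged:
By the outcome, as a careful person would: the job done as asked, in the order asked, and still so for the second after the job is handed in, with the robot touching nothing.
It also fails if it takes over 72 s, if anything falls off the work surface, if the arm or the gripper's body presses on something with over 40 N, if the wrist force passes 120 N, or if a joint passes its speed limit or range.

## Working session

There is one attempt and no reset: what is moved stays moved. The work goes in short steps, Python scripts to look and compute and a tool call to move; the robot and the scene stay as the last step left them, time stands still between calls to the robot, and variables do not carry over. Pictures are saved under pics/ and viewed, at most 10 in all, crops included, and the job is handed in when it is done.

Besides the shell and the picture viewer there is one more tool, called after ">>>" as name(argument=value, ...), one argument or row to a line, values as JSON. apply_moves: Moves the arm, as the interface text tells. Its arguments: {"type":"object","properties":{"rows":{"type":"array"}},"required":["rows"]}

```bash
mkdir -p pics; ls
python3 - <<'E'
from rig import *
import cv2,numpy as np
for n in ["scene","top"]:
    p,d=capture(n); cv2.imwrite(f"pics/{n}0.png",p[:,:,::-1]); np.savez(f"{n}0.npz",p=p,d=d)
    print(n,camera_params(n))
s=read_state(); print(s)
E
```

```text
pics
scene {'fx': 401.5077526716484, 'fy': 401.5077526716484, 'cx': 258.2155159167015, 'cy': 187.1695451768297, 'xyz': array([ 1.07658513, -0.30782537,  0.69041408]), 'orientation': array([[ 0.56303336, -0.60095261,  0.56731772],
       [ 0.82642799,  0.40676025, -0.38931077],
       [ 0.00319502,  0.68804219,  0.72566365]])}
top {'fx': 474.5453236825214, 'fy': 474.5453236825214, 'cx': 260.7754552349135, 'cy': 194.18692133743565, 'xyz': array([0.32000657, 0.03419583, 1.32397496]), 'orientation': array([[-0.02904984,  0.98202955, -0.18647807],
       [-0.99953127, -0.02673539,  0.01491475],
       [ 0.00966116,  0.18682394,  0.98234591]])}
{'time_s': 0.1, 'joint_positions': array([ 6.45430126e+01,  3.02737199e+01,  8.21469442e+01, -3.74580970e-04,
        6.76881121e+01, -1.02280438e+01]), 'qvel': array([ 0.07166663, -0.12196091, -0.09519918,  0.00227148,  0.04004595,
       -0.1083549 ]), 'tau': array([-2.91423221e-04, -4.40983307e+01, -1.77149999e+01,  6.35030586e-02,
        5.34059911e-02, -2.01602847e-05]), 'position': array([0.16386664, 0.60245343, 0.2076803 ]), 'tcp_rot': array([[-9.64884443e-01,  2.62673476e-01, -8.10578709e-04],
       [ 2.62674518e-01,  9.64882972e-01, -1.71677304e-03],
       [ 3.31162852e-04, -1.86940597e-03, -9.99998198e-01]]), 'force': array([ 0.40179993, -0.57197801, -0.38756925]), 'moment': array([ 0.02326877,  0.00614011, -0.04089036]), 'grasp_force': 0.0, 'opening': 0.9997964883277235}
```

View pics/scene0.png

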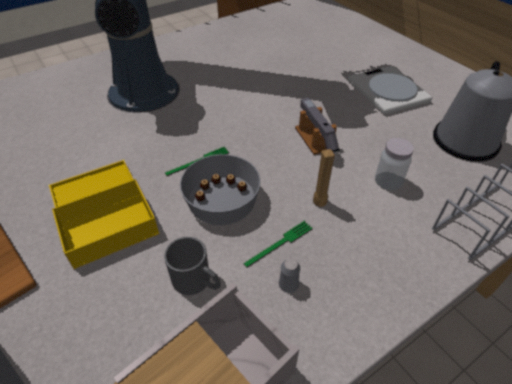

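View pics/top0.png

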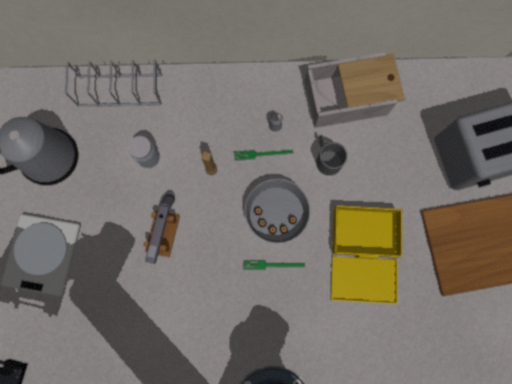

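The scene view shows the stirrer at about (323,180), bowl (220,190), box (103,213), wand (320,125) and mug (188,265). The top view has +x up and +y left, with the stirrer at (209,162), bowl (276,210), box (368,231), and the wand running (153,258) to (168,200). I'll use the depth to get poses.

```bash
cat > h.py <<'E'
import numpy as np,cv2
from rig import *
def cloud(n,d,c=None):
    c=c or camera_params(n); v,u=np.mgrid[:d.shape[0],:d.shape[1]]
    P=np.stack([(u-c['cx'])/c['fx']*d,-(v-c['cy'])/c['fy']*d,-d],-1)
    return P@np.array(c['orientation']).T+c['xyz']
E
python3 - <<'E'
from h import *
from scipy.optimize import least_squares
C={}
for n in ["scene","top"]:
    z=np.load(n+"0.npz"); C[n]=(cloud(n,z['d']),z['p'].astype(int))
def box(n,u0,u1,v0,v1):
    P,p=C[n]; return P[v0:v1,u0:u1].reshape(-1,3),p[v0:v1,u0:u1].reshape(-1,3)
def circ(Q):
    r=least_squares(lambda a:np.hypot(Q[:,0]-a[0],Q[:,1]-a[1])-a[2],[*Q[:,:2].mean(0),.05],loss='soft_l1',f_scale=.003); return r.x
def pr(*a): print(*[np.round(x,4) if not isinstance(x,str) else x for x in a])
for n,b in [("top",(240,315,170,245)),("scene",(175,265,150,230))]:
    P,p=box(n,*b); Q=P[(P[:,2]>.052)&(P[:,2]<.07)]; pr(n,'bowl',circ(Q),Q[:,2].max(),len(Q))
    r=P[(p[:,0]-p[:,2]>25)]; pr('nuts',len(r),r.mean(0))
    tab=box(n,290,320,290,310)[0]; pr('table z',np.median(tab[:,2]))
for n,b in [("top",(195,222,145,180)),("scene",(310,336,148,210))]:
    P,p=box(n,*b); 
    for lo,hi in [(.003,.02),(.04,.07),(.07,.1),(.1,.135),(.14,.16)]:
        Q=P[(P[:,2]>lo)&(P[:,2]<hi)]
        if len(Q): pr(n,'stir',(lo,hi),len(Q),Q.mean(0),Q.min(0),Q.max(0))
for n,b in [("top",(325,410,200,262)),("scene",(45,165,155,270))]:
    P,p=box(n,*b); y=(p[:,0]-p[:,2]>70)&(p[:,1]>60); Q=P[y&(P[:,2]>.05)&(P[:,2]<.06)]
    pr(n,'lbox',cv2.minAreaRect(Q[:,:2].astype(np.float32)*1000),Q[:,:2].min(0),Q[:,:2].max(0),Q[:,2].max())
for n,b in [("top",(140,185,185,265)),("scene",(290,345,92,160))]:
    P,p=box(n,*b); grey=abs(p[:,0]-p[:,2])<25; Q=P[grey&(P[:,2]>.06)&(P[:,2]<.1)]
    T=Q[Q[:,2]>.072]
    pr(n,'wand',len(Q),cv2.minAreaRect(T[:,:2].astype(np.float32)*1000),T.mean(0),T.min(0),T.max(0))
    Wd=P[(p[:,0]-p[:,2]>25)&(P[:,2]>.004)&(P[:,2]<.016)]; pr('base',len(Wd),cv2.minAreaRect(Wd[:,:2].astype(np.float32)*1000))
for nm,b in dict(jar=(125,165,130,172),shaker=(262,290,105,135),mug=(312,350,130,178)).items():
    P,p=box("top",*b); m=P[:,2].max();Q=P[P[:,2]>np.percentile(P[:,2],99)-.008]; pr(nm,Q.mean(0),circ(Q),m)
P,p=C["top"]
for b in [(230,300,143,165),(238,310,255,275)]:
    Q,q=box("top",*b); g=(q[:,1]-q[:,0]>30); pr('fork',Q[g].min(0),Q[g].max(0))
E
```

```text
top bowl [ 0.5133 -0.027   0.0862] 0.0663 343
nuts 175 [ 0.4855 -0.0178  0.0341]
table z -0.0005
scene bowl [ 0.5207 -0.0281  0.0865] 0.0616 531
nuts 228 [ 0.4964 -0.0218  0.0286]
table z -0.0013
top stir [0.003 0.02 ] 85 [0.6655 0.1637 0.0062] [0.6175 0.1258 0.003 ] [0.7202 0.1999 0.0195]
top stir [0.04 0.07] 29 [0.6397 0.1514 0.0556] [0.6327 0.1417 0.0404] [0.6508 0.1667 0.0697]
top stir [0.07 0.1 ] 31 [0.6393 0.1528 0.086 ] [0.6334 0.1421 0.0702] [0.6522 0.1674 0.0999]
top stir [0.1   0.135] 39 [0.6386 0.1515 0.1187] [0.6337 0.1417 0.1003] [0.6525 0.1662 0.1348]
top stir [0.14 0.16] 73 [0.6455 0.1543 0.1488] [0.6337 0.1433 0.1426] [0.658  0.1666 0.1543]
scene stir [0.003 0.02 ] 148 [0.5901 0.2015 0.0091] [0.5022 0.1364 0.0035] [0.67   0.2825 0.0194]
scene stir [0.04 0.07] 146 [0.6433 0.1668 0.0531] [0.5536 0.141  0.0402] [0.6669 0.267  0.0699]
scene stir [0.07 0.1 ] 129 [0.6585 0.1481 0.0851] [0.6407 0.1404 0.0701] [0.6666 0.1622 0.0997]
scene stir [0.1   0.135] 169 [0.6587 0.1484 0.118 ] [0.6411 0.1405 0.1   ] [0.6669 0.1616 0.1349]
scene stir [0.14 0.16] 110 [0.655  0.1512 0.1465] [0.641  0.141  0.1401] [0.6658 0.1648 0.1507]Traceback (most recent call last):
  File "<stdin>", line 22, in <module>
  File "<stdin>", line 10, in pr
    return _wrapfunc(a, 'round', decimals=decimals, out=out)
    return _wrapit(obj, method, *args, **kwds)
    conv = _array_converter(obj)
ValueError: setting an array element with a sequence. The requested array has an inhomogeneous shape after 1 dimensions. The detected shape was (3,) + inhomogeneous part.
```

Run:
```python
from h import *
from scipy.optimize import least_squares
C={}
for n in ["scene","top"]:
    z=np.load(n+"0.npz"); C[n]=(cloud(n,z['d']),z['p'].astype(int))
def box(n,u0,u1,v0,v1):
    P,p=C[n]; return P[v0:v1,u0:u1].reshape(-1,3),p[v0:v1,u0:u1].reshape(-1,3)
def pr(*a): print(*[np.round(x,4) if isinstance(x,np.ndarray) else x for x in a])
def rect(Q): return [np.round(a,1) for a in cv2.minAreaRect(Q[:,:2].astype(np.float32)*1000)]
for n,b in [("top",(325,410,200,262)),("scene",(45,165,155,270))]:
    P,p=box(n,*b); y=(p[:,0]-p[:,2]>70)&(p[:,1]>60); Q=P[y&(P[:,2]>.05)&(P[:,2]<.06)]
    pr(n,'lbox',rect(Q),Q[:,:2].min(0),Q[:,:2].max(0),Q[:,2].max())
for n,b in [("top",(140,185,185,265)),("scene",(290,345,92,160))]:
    P,p=box(n,*b); grey=abs(p[:,0]-p[:,2])<25; Q=P[grey&(P[:,2]>.06)&(P[:,2]<.1)]
    T=Q[Q[:,2]>.072]
    pr(n,'wand',len(Q),rect(T),T.mean(0),T.min(0),T.max(0))
    Wd=P[(p[:,0]-p[:,2]>25)&(P[:,2]>.004)&(P[:,2]<.016)]; pr('base',len(Wd),rect(Wd))
for nm,b in dict(jar=(125,165,130,172),shaker=(262,290,105,135),mug=(312,350,130,178)).items():
    P,p=box("top",*b); m=P[:,2].max();Q=P[P[:,2]>m-.015]; pr(nm,Q.mean(0),Q.min(0),Q.max(0))
for b in [(230,300,143,165),(238,310,255,275)]:
    Q,q=box("top",*b); g=(q[:,1]-q[:,0]>30); pr('fork',Q[g].min(0),Q[g].max(0))
# stirrer, reference: robot wrist cam
print(camera_params("wrist"))
P,p=C["top"]; print(P[375:384,240:300:15].reshape(-1,3).round(3)[:4])
```

```text
top lbox [array([ 450. , -270.7]), array([179.4, 135.9]), np.float64(85.2)] [ 0.3824 -0.3655] [ 0.5227 -0.1781] 0.05959634474191966
scene lbox [array([ 456.2, -272.2]), array([179.5, 138. ]), np.float64(85.2)] [ 0.3865 -0.3661] [ 0.5309 -0.1796] 0.05619747065259939
top wand 689 [array([462.5, 292.5]), array([ 26.3, 162.5]), np.float64(76.0)] [0.4586 0.2932 0.076 ] [0.3826 0.2635 0.072 ] [0.5405 0.3223 0.0847]
base 432 [array([467. , 291.2]), array([ 70.2, 118.8]), np.float64(75.6)]
scene wand 546 [array([466. , 291.7]), array([ 27.1, 155.8]), np.float64(75.8)] [0.4701 0.2908 0.0742] [0.3912 0.2618 0.072 ] [0.5424 0.32   0.0781]
base 322 [array([472.8, 281.4]), array([ 52.1, 119.5]), np.float64(76.2)]
jar [0.32   0.0342 1.324 ] [0.32   0.0342 1.324 ] [0.32   0.0342 1.324 ]
shaker [0.32   0.0342 1.324 ] [0.32   0.0342 1.324 ] [0.32   0.0342 1.324 ]
mug [0.32   0.0342 1.324 ] [0.32   0.0342 1.324 ] [0.32   0.0342 1.324 ]
fork [ 0.6743 -0.0795 -0.0057] [0.6995 0.0851 0.0107]
fork [ 0.32   -0.0994 -0.0051] [0.3845 0.0662 1.324 ]
{'fx': 322.65373608508577, 'fy': 322.65373608508577, 'cx': 257.2718474533094, 'cy': 190.22205596705666, 'xyz': array([0.09347621, 0.62185084, 0.38329413]), 'orientation': array([[ 0.26412601, -0.92896159, -0.2593604 ],
       [ 0.96448595,  0.25381753,  0.07309939],
       [-0.00207631, -0.26945691,  0.96301021]])}
[[ 0.085  0.083 -0.005]
 [ 0.087  0.043  0.016]
 [ 0.086  0.004  0.014]
 [ 0.084 -0.035  0.009]]
```

```bash
cat >> h.py <<'E'
from scipy.spatial.transform import Rotation as R
def Rt(a):
    a=np.radians(a); x=np.array([np.cos(a),np.sin(a),0]); z=np.array([0,0,-1.]); return np.stack([x,np.cross(z,x),z],1)
def go(p,a):
    s=read_state(); M=s['tcp_rot']; T=Rt(a) if np.isscalar(a) else a
    d=M.T@(np.array(p)-s['position'])*1000; r=R.from_matrix(M.T@T).as_rotvec(degrees=True)/6
    print('t',s['time_s'],'pos',s['position'].round(4),'F',s['force'].round(1),'open',round(s['opening'],3),'\nshift',d.round(1),'|',np.linalg.norm(d).round(),'rot',r.round(2)); return d,r
E
python3 -c "
from h import *
go([.62,.153,.25],180)"
```

```text
t 0.1 pos [0.1639 0.6025 0.2077] F [ 0.4 -0.6 -0.4] open 1.0 
shift [-558.2 -313.9  -41.9] | 642.0 rot [-0.02 -0.01 -2.54]
```

>>> apply_moves(
  rows=[
    {"x":-50,"y":-28,"z":-42,"rz":-0.4},
    {"x":-104,"y":-58,"z":-42,"rz":-0.8},
    {"x":-158,"y":-88,"z":-42,"rz":-1.2},
    {"x":-212,"y":-118,"z":-42,"rz":-1.6},
    {"x":-266,"y":-148,"z":-42,"rz":-2.0},
    {"x":-320,"y":-178,"z":-42,"rz":-2.3},
    {"x":-374,"y":-208,"z":-42,"rz":-2.54},
    {"x":-428,"y":-240,"z":-42,"rz":-2.54},
    {"x":-482,"y":-270,"z":-42,"rz":-2.54},
    {"x":-530,"y":-298,"z":-42,"rz":-2.54},
  ],
)

```text
validation failed for argument at $.ro...
```

Run:
```python
from h import *
go([.62,.153,.25],180); go([.651,.153,.25],180)
c=camera_params("wrist"); p,d=capture("wrist"); cv2.imwrite("pics/w1.png",p[:,:,::-1]); np.savez("w1.npz",p=p,d=d,c=c)
P=cloud("wrist",d,c)
for lo,hi in [(.1,.135),(.14,.16)]:
    m=(P[...,2]>lo)&(P[...,2]<hi)&(abs(P[...,0]-.65)<.05)&(abs(P[...,1]-.153)<.05)&(d>0); Q=P[m]
    if len(Q): print(lo,len(Q),Q.mean(0).round(4),Q.min(0).round(4),Q.max(0).round(4),cv2.minAreaRect(Q[:,:2].astype(np.float32)*1000))
```

```text
t 0.1 pos [0.1639 0.6025 0.2077] F [ 0.4 -0.6 -0.4] open 1.0 
shift [-558.2 -313.9  -41.9] | 642.0 rot [-0.02 -0.01 -2.54]
t 0.1 pos [0.1639 0.6025 0.2077] F [ 0.4 -0.6 -0.4] open 1.0 
shift [-588.1 -305.8  -41.9] | 664.0 rot [-0.02 -0.01 -2.54]
```

View pics/w1.png

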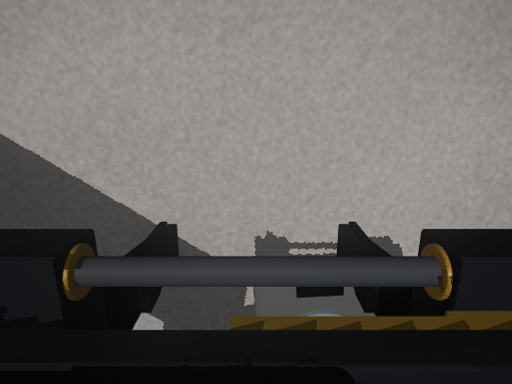

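The wrist view shows the gripper across rows 230-384 and bare bench above it. It looks to the tool's +x side, so I'll stand beyond the stirrer. The move was refused, probably because keys were missing, so I'll fill in all of them.

>>> apply_moves(
  rows=[
    {"x":-50,"y":-28,"z":-42,"rx":0,"ry":0,"rz":-0.4,"claw":0},
    {"x":-104,"y":-58,"z":-42,"rx":0,"ry":0,"rz":-0.8,"claw":0},
    {"x":-158,"y":-88,"z":-42,"rx":0,"ry":0,"rz":-1.2,"claw":0},
    {"x":-212,"y":-118,"z":-42,"rx":0,"ry":0,"rz":-1.6,"claw":0},
    {"x":-266,"y":-148,"z":-42,"rx":0,"ry":0,"rz":-2.0,"claw":0},
    {"x":-320,"y":-178,"z":-42,"rx":0,"ry":0,"rz":-2.3,"claw":0},
    {"x":-374,"y":-208,"z":-42,"rx":0,"ry":0,"rz":-2.54,"claw":0},
    {"x":-428,"y":-240,"z":-42,"rx":0,"ry":0,"rz":-2.54,"claw":0},
    {"x":-482,"y":-270,"z":-42,"rx":0,"ry":0,"rz":-2.54,"claw":0},
    {"x":-536,"y":-298,"z":-42,"rx":0,"ry":0,"rz":-2.54,"claw":0},
  ],
)

```text
time_s: 1.4
position: [0.6036, 0.1735, 0.2503]
tcp_rot: [[-1.0, 0.0, -0.001], [0.0, 1.0, 0.0], [0.001, 0.0, -1.0]]
force: [-0.1, 1.3, -0.2]
opening: 1.003
grasp_force: 0.0
```

```bash
python3 -c "
from h import *
go([.71,.153,.25],180)"
```

```text
t 1.4 pos [0.6036 0.1735 0.2503] F [-0.1  1.3 -0.2] open 1.003 
shift [-106.4  -20.4    0.2] | 108.0 rot [ 0.   -0.01 -0.  ]
```

>>> apply_moves(
  rows=[
    {"x":-52,"y":-10,"z":0,"rx":0,"ry":0,"rz":0,"claw":0},
    {"x":-106,"y":-20,"z":0,"rx":0,"ry":0,"rz":0,"claw":0},
    {"x":-106,"y":-20,"z":0,"rx":0,"ry":0,"rz":0,"claw":0},
  ],
)

```text
time_s: 1.78
position: [0.7117, 0.1531, 0.2484]
tcp_rot: [[-1.0, 0.003, 0.0], [0.003, 1.0, -0.0], [-0.0, -0.0, -1.0]]
force: [-1.3, 0.6, 0.3]
opening: 1.001
grasp_force: 0.0
```

Run:
```python
from h import *
go([.651,.153,.25],180)
c=camera_params("wrist"); p,d=capture("wrist"); cv2.imwrite("pics/w2.png",p[:,:,::-1]); np.savez("w2.npz",p=p,d=d,c=c)
P=cloud("wrist",d,c)
for lo,hi in [(.004,.02),(.04,.1),(.1,.14),(.142,.16)]:
    m=(P[...,2]>lo)&(P[...,2]<hi)&(abs(P[...,0]-.65)<.04)&(abs(P[...,1]-.153)<.04)&(d>0); Q=P[m]
    if len(Q): print(lo,len(Q),Q.mean(0).round(4),Q.min(0).round(4),Q.max(0).round(4),cv2.minAreaRect(Q[:,:2].astype(np.float32)*1000))
```

```text
t 1.775 pos [0.7117 0.1531 0.2484] F [-1.3  0.6  0.3] open 1.001 
shift [60.7 -0.2 -1.6] | 61.0 rot [-0.    0.   -0.03]
0.142 693 [0.6502 0.1542 0.1491] [0.638  0.1417 0.1452] [0.6633 0.1668 0.1511] ((650.3886108398438, 154.13963317871094), (21.950176239013672, 21.744319915771484), 71.72307586669922)
```

View pics/w2.png

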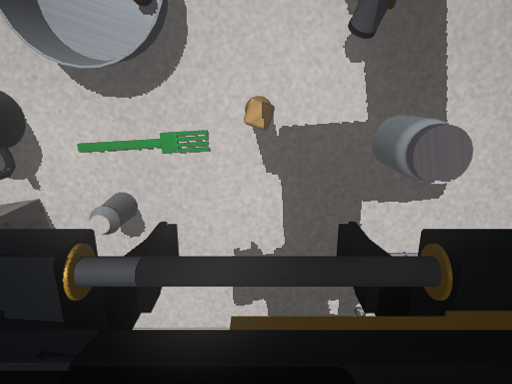

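```bash
python3 -c "
from h import *
go([.650,.154,.248],161.7);go([.650,.154,.116],161.7)"
```

```text
t 1.825 pos [0.7092 0.1542 0.2486] F [-0.4 -0.2  0.2] open 1.008 
shift [59.2 -0.3  0.8] | 59.0 rot [-0.   -0.02  3.04]
t 1.825 pos [0.7092 0.1542 0.2486] F [-0.4 -0.2  0.2] open 1.008 
shift [ 58.9  -0.3 132.8] | 145.0 rot [-0.   -0.02  3.04]
```

>>> apply_moves(
  rows=[
    {"x":30,"y":0,"z":0,"rx":0,"ry":0,"rz":1.5,"claw":0},
    {"x":59,"y":0,"z":0,"rx":0,"ry":0,"rz":3.04,"claw":0},
    {"x":59,"y":0,"z":0,"rx":0,"ry":0,"rz":3.04,"claw":0},
    {"x":59,"y":0,"z":20,"rx":0,"ry":0,"rz":3.04,"claw":0},
    {"x":59,"y":0,"z":50,"rx":0,"ry":0,"rz":3.04,"claw":0},
    {"x":59,"y":0,"z":80,"rx":0,"ry":0,"rz":3.04,"claw":0},
    {"x":59,"y":0,"z":110,"rx":0,"ry":0,"rz":3.04,"claw":0},
    {"x":59,"y":0,"z":130,"rx":0,"ry":0,"rz":3.04,"claw":0},
    {"x":59,"y":0,"z":132,"rx":0,"ry":0,"rz":3.04,"claw":100},
    {"x":59,"y":0,"z":132,"rx":0,"ry":0,"rz":3.04,"claw":160},
  ],
)

```text
time_s: 3.08
position: [0.6503, 0.1554, 0.1193]
tcp_rot: [[-0.95, 0.312, 0.001], [0.312, 0.95, 0.0], [-0.001, 0.001, -1.0]]
force: [-0.3, -0.0, 0.6]
opening: 0.853
grasp_force: 0.0
```

>>> apply_moves(
  rows=[
    {"x":0,"y":0,"z":0,"rx":0,"ry":0,"rz":0,"claw":220},
    {"x":0,"y":0,"z":0,"rx":0,"ry":0,"rz":0,"claw":255},
    {"x":0,"y":0,"z":0,"rx":0,"ry":0,"rz":0,"claw":255},
    {"x":0,"y":0,"z":0,"rx":0,"ry":0,"rz":0,"claw":255},
  ],
)

```text
time_s: 3.58
position: [0.6497, 0.1551, 0.1188]
tcp_rot: [[-0.95, 0.313, 0.0], [0.313, 0.95, 0.0], [-0.0, 0.0, -1.0]]
force: [0.6, -0.4, 0.6]
opening: 0.4
grasp_force: 0.0
```

```bash
python3 -c "
from h import *
go([.650,.154,.196],161.7);go([.557,-.032,.206],161.7)"
```

```text
t 3.575 pos [0.6497 0.1551 0.1188] F [ 0.6 -0.4  0.6] open 0.4 
shift [ -0.7  -0.9 -77.2] | 77.0 rot [0.   0.   0.01]
t 3.575 pos [0.6497 0.1551 0.1188] F [ 0.6 -0.4  0.6] open 0.4 
shift [  29.5 -206.7  -87.3] | 226.0 rot [0.   0.   0.01]
```

>>> apply_moves(
  rows=[
    {"x":0,"y":0,"z":0,"rx":0,"ry":0,"rz":0,"claw":255},
    {"x":0,"y":0,"z":0,"rx":0,"ry":0,"rz":0,"claw":255},
    {"x":0,"y":0,"z":0,"rx":0,"ry":0,"rz":0,"claw":255},
    {"x":0,"y":0,"z":0,"rx":0,"ry":0,"rz":0,"claw":255},
  ],
)

```text
time_s: 4.08
position: [0.6496, 0.1551, 0.1185]
tcp_rot: [[-0.95, 0.313, -0.0], [0.313, 0.95, -0.0], [0.0, -0.0, -1.0]]
force: [-0.5, 0.7, 0.9]
opening: 0.248
grasp_force: 30.0
```

Run:
```python
from h import *
from scipy.optimize import least_squares
s=go([.650,.154,.196],161.7); print(read_state()['grasp_force'])
z=np.load("w2.npz",allow_pickle=True); P=cloud("wrist",z['d'],z['c'].item())[:110,:190].reshape(-1,3)
Q=P[(P[:,2]>.056)&(P[:,2]<.066)]
f=least_squares(lambda a:np.hypot(Q[:,0]-a[0],Q[:,1]-a[1])-.0875,[.517,-.0275],loss='soft_l1',f_scale=.002)
print(len(Q),f.x,Q[:,2].max())
```

```text
t 4.075 pos [0.6496 0.1551 0.1185] F [-0.5  0.7  0.9] open 0.248 
shift [ -0.7  -0.9 -77.5] | 77.0 rot [-0.   -0.    0.01]
29.99322921037674
795 [ 0.51637669 -0.02673348] 0.06180778734910869
```

>>> apply_moves(
  rows=[
    {"x":0,"y":0,"z":-25,"rx":0,"ry":0,"rz":0,"claw":255},
    {"x":0,"y":0,"z":-60,"rx":0,"ry":0,"rz":0,"claw":255},
    {"x":0,"y":-5,"z":-85,"rx":0,"ry":0,"rz":0,"claw":255},
    {"x":4,"y":-30,"z":-88,"rx":0,"ry":0,"rz":0,"claw":255},
    {"x":9,"y":-65,"z":-88,"rx":0,"ry":0,"rz":0,"claw":255},
    {"x":14,"y":-105,"z":-88,"rx":0,"ry":0,"rz":0,"claw":255},
    {"x":20,"y":-145,"z":-88,"rx":0,"ry":0,"rz":0,"claw":255},
    {"x":24,"y":-178,"z":-88,"rx":0,"ry":0,"rz":0,"claw":255},
    {"x":27,"y":-196,"z":-88,"rx":0,"ry":0,"rz":0,"claw":255},
    {"x":27,"y":-200,"z":-88,"rx":0,"ry":0,"rz":0,"claw":255},
  ],
)

```text
time_s: 5.32
position: [0.5612, -0.0269, 0.2066]
tcp_rot: [[-0.949, 0.314, -0.0], [0.314, 0.949, 0.0], [0.0, 0.0, -1.0]]
force: [0.2, 0.7, -1.4]
opening: 0.246
grasp_force: 30.0
```

Run:
```python
from h import *
from scipy.optimize import least_squares
go([.5615,-.027,.1265],161.7)
p,d=capture("scene"); q,e=capture("top"); cv2.imwrite("pics/c1.png",np.hstack([cv2.resize(p[100:240,150:290],(400,400)),cv2.resize(q[140:270,180:340],(400,400))])[:,:,::-1])
```

```text
t 5.325 pos [ 0.5612 -0.0269  0.2066] F [ 0.2  0.7 -1.4] open 0.246 
shift [-0.3  0.  80.1] | 80.0 rot [ 0. -0. -0.]
```

View pics/c1.png

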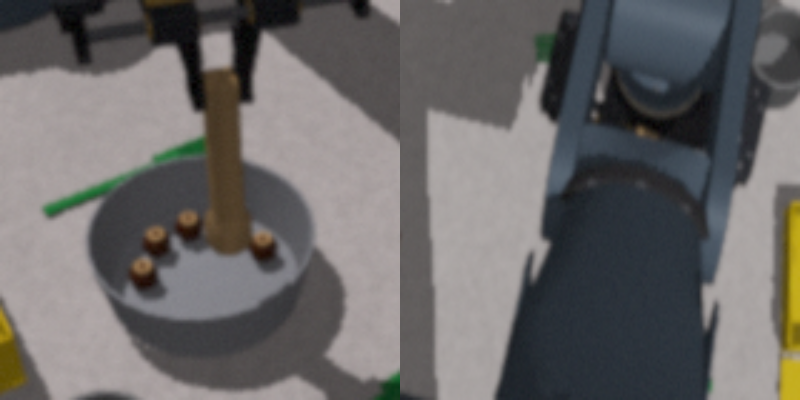

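>>> apply_moves(
  rows=[
    {"x":-5,"y":1.6,"z":20,"rx":0,"ry":0,"rz":0,"claw":255},
    {"x":-5,"y":1.6,"z":45,"rx":0,"ry":0,"rz":0,"claw":255},
    {"x":-5,"y":1.6,"z":65,"rx":0,"ry":0,"rz":0,"claw":255},
    {"x":-5,"y":1.6,"z":76,"rx":0,"ry":0,"rz":0,"claw":255},
    {"x":-5,"y":1.6,"z":80,"rx":0,"ry":0,"rz":0,"claw":255},
    {"x":-5,"y":1.6,"z":80,"rx":0,"ry":0,"rz":0,"claw":255},
  ],
)

```text
time_s: 6.18
position: [0.5671, -0.0262, 0.1268]
tcp_rot: [[-0.95, 0.312, 0.001], [0.312, 0.95, -0.0], [-0.001, 0.0, -1.0]]
force: [-0.3, 0.3, -0.4]
opening: 0.252
grasp_force: 30.0
```

Run:
```python
from h import *
go([.5665,-.027,.1265],161.7)
```

```text
t 6.175 pos [ 0.5671 -0.0262  0.1268] F [-0.3  0.3 -0.4] open 0.252 
shift [ 0.3 -0.9  0.3] | 1.0 rot [0.   0.01 0.02]
```

>>> apply_moves(
  rows=[
    {"x":-2.5,"y":-15.4,"z":0,"rx":0,"ry":0,"rz":0,"claw":255},
    {"x":0,"y":-30.9,"z":0,"rx":0,"ry":0,"rz":0,"claw":255},
    {"x":7,"y":-45,"z":0,"rx":0,"ry":0,"rz":0,"claw":255},
    {"x":18,"y":-56,"z":0,"rx":0,"ry":0,"rz":0,"claw":255},
    {"x":32,"y":-63,"z":0,"rx":0,"ry":0,"rz":0,"claw":255},
    {"x":47,"y":-65.7,"z":0,"rx":0,"ry":0,"rz":0,"claw":255},
    {"x":62.7,"y":-63.3,"z":0,"rx":0,"ry":0,"rz":0,"claw":255},
    {"x":76.6,"y":-56.3,"z":0,"rx":0,"ry":0,"rz":0,"claw":255},
    {"x":87.8,"y":-45.3,"z":0,"rx":0,"ry":0,"rz":0,"claw":255},
    {"x":95,"y":-31.4,"z":0,"rx":0,"ry":0,"rz":0,"claw":255},
  ],
)

```text
time_s: 7.42
position: [0.4654, -0.0252, 0.1265]
tcp_rot: [[-0.95, 0.312, -0.002], [0.312, 0.95, 0.0], [0.002, -0.0, -1.0]]
force: [1.0, -0.5, -1.2]
opening: 0.249
grasp_force: 30.0
```

Run:
```python
from h import *
go([.4665,-.027,.1265],161.7)
p,d=capture("scene"); cv2.imwrite("pics/c2.png",cv2.resize(p[100:240,150:290],(500,500))[:,:,::-1])
```

```text
t 7.425 pos [ 0.4654 -0.0252  0.1265] F [ 1.  -0.5 -1.2] open 0.249 
shift [-1.7 -1.4 -0. ] | 2.0 rot [-0.   -0.02  0.02]
```

View pics/c2.png

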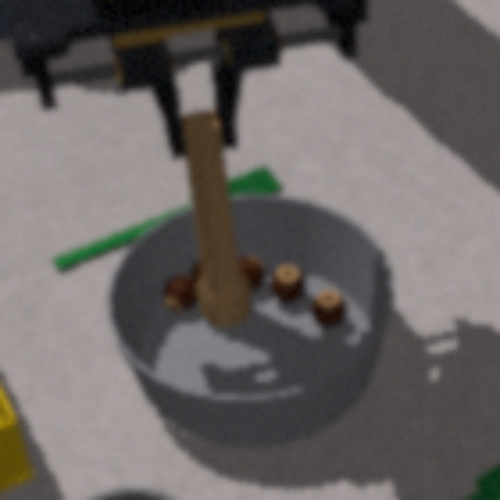

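Run:
```python
from h import *
c=camera_params("scene")
def pj(P):
    q=np.array(c['orientation']).T@(np.array(P)-c['xyz']); u,v=c['cx']-c['fx']*q[0]/q[2],c['cy']+c['fy']*q[1]/q[2]; return ((u-150)/140*500).round(),((v-100)/140*500).round()
for P in ([.469,-.025,.158],[.469,-.025,.008],[.52,-.027,.005]): print(pj(P))
for a in range(0,360,45): print(a,pj([.52+.089*np.cos(np.radians(a)),-.027+.089*np.sin(np.radians(a)),.06]))
```

```text
(np.float64(199.0), np.float64(117.0))
(np.float64(220.0), np.float64(295.0))
(np.float64(257.0), np.float64(347.0))
0 (np.float64(329.0), np.float64(378.0))
45 (np.float64(393.0), np.float64(307.0))
90 (np.float64(371.0), np.float64(231.0))
135 (np.float64(285.0), np.float64(192.0))
180 (np.float64(181.0), np.float64(206.0))
225 (np.float64(113.0), np.float64(268.0))
270 (np.float64(121.0), np.float64(347.0))
315 (np.float64(212.0), np.float64(396.0))
```

Run:
```python
from h import *
p,d=capture("scene"); np.savez("s2.npz",p=p,d=d); P=cloud("scene",d); p=p.astype(int)
c=camera_params("scene")
for u0 in [(195,225)]:
  for lo,hi in [(.01,.03),(.03,.045),(.045,.06),(.06,.09),(.1,.115),(.13,.15)]:
    sub=P[120:200,195:225].reshape(-1,3); q=p[120:200,195:225].reshape(-1,3)
    m=(q[:,0]-q[:,2]>30)&(q[:,0]>90)&(sub[:,2]>lo)&(sub[:,2]<hi); Q=sub[m]
    if len(Q): print(lo,len(Q),Q.mean(0).round(4),np.median(Q,0).round(4))
def inv(u,v,z):
    u=u*140/500+150;v=v*140/500+100
    r=np.array(c['orientation'])@np.array([(u-c['cx'])/c['fx'],-(v-c['cy'])/c['fy'],-1]); t=(z-c['xyz'][2])/r[2]; return (c['xyz']+t*r)
for uv in [(180,290),(200,275),(250,270),(288,280),(328,305)]:
    w=inv(*uv,.02); print(uv,w.round(3),np.hypot(w[0]-.520,w[1]+.027).round(3),np.degrees(np.arctan2(w[1]+.027,w[0]-.52)).round())
print(inv(224,328,.008).round(4),inv(224,300,.030).round(4))
```

```text
0.01 1 [ 0.4736 -0.0402  0.0296] [ 0.4736 -0.0402  0.0296]
0.03 9 [ 0.4808 -0.0393  0.0344] [ 0.4799 -0.0393  0.0349]
(180, 290) [ 0.461 -0.049  0.02 ] 0.063 -160.0
(200, 275) [ 0.456 -0.031  0.02 ] 0.064 -176.0
(250, 270) [ 0.471 -0.002  0.02 ] 0.055 153.0
(288, 280) [0.493 0.014 0.02 ] 0.049 124.0
(328, 305) [0.527 0.024 0.02 ] 0.051 83.0
[ 0.4963 -0.0373  0.008 ] [ 0.4938 -0.0339  0.03  ]
```

Run:
```python
from h import *
z=np.load("s2.npz"); p,d=z['p'],z['d']; P=cloud("scene",d); hsv=cv2.cvtColor(p,cv2.COLOR_RGB2HSV).astype(int)
reg=np.zeros(d.shape,bool); reg[128:196,196:224]=1
m=reg&(hsv[...,1]>70)&(hsv[...,2]>60)&(hsv[...,0]<25)
out=[]
for v in range(128,196,3):
    us=np.where(m[v])[0]
    if len(us)<3: continue
    Q=P[v,us]; out.append((v,us.min(),us.max(),*np.median(Q,0).round(4)))
for o in out: print(*o)
```

```text
131 208 210 0.4635 -0.0143 0.1548
134 202 211 0.4732 -0.0257 0.1566
137 203 211 0.4787 -0.0294 0.1544
140 203 212 0.4782 -0.027 0.1458
143 203 212 0.4795 -0.028 0.1388
146 204 212 0.4796 -0.0289 0.1323
149 204 212 0.4814 -0.0303 0.1239
152 205 213 0.4823 -0.0287 0.1161
155 205 214 0.4833 -0.029 0.1088
158 205 214 0.4836 -0.0301 0.0995
161 205 214 0.4847 -0.031 0.0918
164 206 215 0.4853 -0.0299 0.0834
167 206 215 0.486 -0.0315 0.0753
170 206 216 0.4861 -0.0279 0.0668
173 206 220 0.4865 -0.0273 0.0561
176 206 217 0.488 -0.0299 0.0484
179 198 219 0.4869 -0.036 0.0367
182 197 219 0.4899 -0.0358 0.0314
185 197 219 0.493 -0.0381 0.0237
188 208 219 0.4965 -0.0342 0.0172
```

>>> apply_moves(
  rows=[
    {"x":-8,"y":2,"z":0,"rx":0,"ry":0,"rz":0,"claw":255},
    {"x":-17,"y":3.7,"z":-1,"rx":0,"ry":0.3,"rz":0,"claw":255},
    {"x":-17,"y":3.7,"z":-1,"rx":0,"ry":0.88,"rz":0,"claw":255},
    {"x":-17,"y":3.7,"z":-1,"rx":0,"ry":0.88,"rz":0,"claw":255},
  ],
)

```text
time_s: 8.02
position: [0.4851, -0.0292, 0.127]
tcp_rot: [[-0.946, 0.313, -0.087], [0.312, 0.95, 0.028], [0.092, -0.0, -0.996]]
force: [-0.2, 0.0, -0.7]
opening: 0.248
grasp_force: 30.0
```

```bash
cat > tilt.py <<'E'
from h import *
s=go([.4825,-.027,.1265],161.7)
p,d=capture("scene"); P=cloud("scene",d); hsv=cv2.cvtColor(p,cv2.COLOR_RGB2HSV).astype(int)
c=camera_params("scene"); q=np.array(c['orientation']).T@(read_state()['position']-c['xyz']); u=int(c['cx']-c['fx']*q[0]/q[2]); v=int(c['cy']+c['fy']*q[1]/q[2]); print(u,v)
m=np.zeros(d.shape,bool); m[v-15:v+60,u-10:u+17]=1
m&=(hsv[...,1]>70)&(hsv[...,2]>60)&(hsv[...,0]<25)&(P[...,2]>.045)&(P[...,2]<.145)
Q=P[m]; X=np.c_[np.ones(len(Q)),Q[:,2]]
for k in (0,1):
    from scipy.optimize import least_squares
    f=least_squares(lambda a:X@a-Q[:,k],[.5,0],loss='soft_l1',f_scale=.002).x; print('xy'[k],len(Q),'slope deg',np.degrees(f[1]).round(2),'at z=0',f[0].round(4))
np.savez("last.npz",p=p,d=d)
E
python3 tilt.py
```

```text
t 8.025 pos [ 0.4851 -0.0292  0.127 ] F [-0.2  0.  -0.7] open 0.248 
shift [3.1 1.3 0.8] | 3.0 rot [-0.   -0.88  0.01]
208 148
x 344 slope deg -0.34 at z=0 0.5015
y 344 slope deg 0.02 at z=0 -0.0342
```

>>> apply_moves(
  rows=[
    {"x":4.7,"y":11.8,"z":0.4,"rx":0,"ry":0,"rz":0,"claw":255},
    {"x":3.1,"y":22.3,"z":0.3,"rx":0,"ry":0,"rz":0,"claw":255},
    {"x":-1.7,"y":31.8,"z":-0.2,"rx":0,"ry":0,"rz":0,"claw":255},
    {"x":-9.2,"y":39.4,"z":-0.8,"rx":0,"ry":0,"rz":0,"claw":255},
    {"x":-18.6,"y":44.3,"z":-1.7,"rx":0,"ry":0,"rz":0,"claw":255},
    {"x":-29.1,"y":46,"z":-2.7,"rx":0,"ry":0,"rz":0,"claw":255},
    {"x":-39.6,"y":44.3,"z":-3.6,"rx":0,"ry":0,"rz":0,"claw":255},
    {"x":-49.1,"y":39.6,"z":-4.5,"rx":0,"ry":0,"rz":0,"claw":255},
    {"x":-56.7,"y":32.1,"z":-5.2,"rx":0,"ry":0,"rz":0,"claw":255},
    {"x":-61.5,"y":22.7,"z":-5.7,"rx":0,"ry":0,"rz":0,"claw":255},
  ],
)

```text
time_s: 9.32
position: [0.5499, -0.027, 0.1275]
tcp_rot: [[-0.946, 0.313, -0.087], [0.312, 0.95, 0.029], [0.092, -0.0, -0.996]]
force: [1.0, -0.3, -0.6]
opening: 0.248
grasp_force: 30.0
```

```bash
python3 tilt.py
python3 - <<'E'
from h import *
go([.5505,-.027,.1265],161.7)
p=np.load("last.npz")['p']; cv2.imwrite("pics/c3.png",cv2.resize(p[120:240,160:290],(520,480))[:,:,::-1])
E
```

```text
t 9.325 pos [ 0.5499 -0.027   0.1275] F [ 1.  -0.3 -0.6] open 0.248 
shift [ 63.7 -21.1   6.9] | 67.0 rot [-0.   -0.88  0.01]
225 166
x 362 slope deg -0.53 at z=0 0.5664
y 362 slope deg 0.43 at z=0 -0.0335
t 9.375 pos [ 0.5502 -0.0284  0.1275] F [-0.3 -0.7 -0.8] open 0.25 
shift [0.1 1.5 1. ] | 2.0 rot [-0.01 -0.87  0.  ]
```

View pics/c3.png

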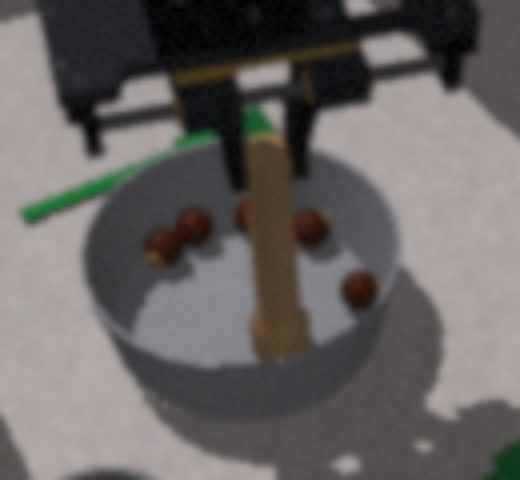

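The picture shows the stirrer upright with its foot at (280,335), and all five nuts in the bowl along the walls at (162,245), (195,225), (243,215), (310,227) and (360,290). I'll continue the circles.

>>> apply_moves(
  rows=[
    {"x":-1.7,"y":-10,"z":0.5,"rx":0,"ry":0,"rz":0,"claw":255},
    {"x":0,"y":-20.5,"z":1,"rx":0,"ry":0,"rz":0,"claw":255},
    {"x":4.7,"y":-30,"z":1.4,"rx":0,"ry":0,"rz":0,"claw":255},
    {"x":12.2,"y":-37.5,"z":2.1,"rx":0,"ry":0,"rz":0,"claw":255},
    {"x":21.6,"y":-42,"z":3,"rx":0,"ry":0,"rz":0,"claw":255},
    {"x":32.1,"y":-44,"z":4,"rx":0,"ry":0,"rz":0,"claw":255},
    {"x":42.6,"y":-42,"z":4.9,"rx":0,"ry":0,"rz":0,"claw":255},
    {"x":52.1,"y":-37.5,"z":5.8,"rx":0,"ry":0,"rz":0,"claw":255},
    {"x":59.7,"y":-30,"z":6.5,"rx":0,"ry":0,"rz":0,"claw":255},
    {"x":64.5,"y":-20.5,"z":6.9,"rx":0,"ry":0,"rz":0,"claw":255},
  ],
)

```text
time_s: 10.62
position: [0.4814, -0.0244, 0.1267]
tcp_rot: [[-0.946, 0.313, -0.087], [0.311, 0.95, 0.029], [0.092, 0.0, -0.996]]
force: [0.3, 0.5, -0.8]
opening: 0.248
grasp_force: 30.0
```

>>> apply_moves(
  rows=[
    {"x":1.7,"y":10.5,"z":0.2,"rx":0,"ry":0,"rz":0,"claw":255},
    {"x":0,"y":21,"z":0,"rx":0,"ry":0,"rz":0,"claw":255},
    {"x":-4.7,"y":30.5,"z":-0.4,"rx":0,"ry":0,"rz":0,"claw":255},
    {"x":-12.2,"y":38,"z":-1.1,"rx":0,"ry":0,"rz":0,"claw":255},
    {"x":-21.6,"y":43,"z":-2,"rx":0,"ry":0,"rz":0,"claw":255},
    {"x":-32.1,"y":44.7,"z":-3,"rx":0,"ry":0,"rz":0,"claw":255},
    {"x":-42.6,"y":43,"z":-3.9,"rx":0,"ry":0,"rz":0,"claw":255},
    {"x":-52.1,"y":38.3,"z":-4.8,"rx":0,"ry":0,"rz":0,"claw":255},
    {"x":-59.7,"y":31,"z":-5.5,"rx":0,"ry":0,"rz":0,"claw":255},
    {"x":-64.5,"y":21.4,"z":-5.9,"rx":0,"ry":0,"rz":0,"claw":255},
  ],
)

```text
time_s: 11.88
position: [0.5502, -0.0262, 0.1266]
tcp_rot: [[-0.946, 0.313, -0.087], [0.312, 0.95, 0.029], [0.092, -0.0, -0.996]]
force: [-0.3, 0.0, -0.5]
opening: 0.25
grasp_force: 30.0
```

```bash
python3 tilt.py
python3 - <<'E'
from h import *
go([.5505,-.027,.1265],161.7)
E
```

```text
t 11.875 pos [ 0.5502 -0.0262  0.1266] F [-0.3  0.  -0.5] open 0.25 
shift [ 63.7 -22.    5.9] | 68.0 rot [-0.   -0.88  0.01]
225 166
x 354 slope deg -0.51 at z=0 0.5666
y 354 slope deg -0.04 at z=0 -0.0319
t 11.925 pos [ 0.5504 -0.0276  0.1266] F [-0.6 -1.1 -0.8] open 0.249 
shift [0.1 0.6 0.1] | 1.0 rot [-0.01 -0.87  0.  ]
```

>>> apply_moves(
  rows=[
    {"x":-1.7,"y":-10,"z":-0.2,"rx":0,"ry":0,"rz":0,"claw":255},
    {"x":0,"y":-20.5,"z":0,"rx":0,"ry":0,"rz":0,"claw":255},
    {"x":4.7,"y":-30,"z":0.4,"rx":0,"ry":0,"rz":0,"claw":255},
    {"x":12.2,"y":-37.5,"z":1.1,"rx":0,"ry":0,"rz":0,"claw":255},
    {"x":21.6,"y":-42,"z":2,"rx":0,"ry":0,"rz":0,"claw":255},
    {"x":32.1,"y":-44,"z":3,"rx":0,"ry":0,"rz":0,"claw":255},
    {"x":42.6,"y":-42,"z":3.9,"rx":0,"ry":0,"rz":0,"claw":255},
    {"x":52.1,"y":-37.5,"z":4.8,"rx":0,"ry":0,"rz":0,"claw":255},
    {"x":59.7,"y":-30,"z":5.5,"rx":0,"ry":0,"rz":0,"claw":255},
    {"x":64.5,"y":-20.5,"z":5.9,"rx":0,"ry":0,"rz":0,"claw":255},
  ],
)

```text
time_s: 13.18
position: [0.4817, -0.0235, 0.1267]
tcp_rot: [[-0.946, 0.313, -0.087], [0.311, 0.95, 0.029], [0.092, 0.0, -0.996]]
force: [0.0, 0.4, -0.6]
opening: 0.249
grasp_force: 30.0
```

>>> apply_moves(
  rows=[
    {"x":1.7,"y":10.5,"z":0.2,"rx":0,"ry":0,"rz":0,"claw":255},
    {"x":0,"y":21,"z":0,"rx":0,"ry":0,"rz":0,"claw":255},
    {"x":-4.7,"y":30.5,"z":-0.4,"rx":0,"ry":0,"rz":0,"claw":255},
    {"x":-12.2,"y":38,"z":-1.1,"rx":0,"ry":0,"rz":0,"claw":255},
    {"x":-21.6,"y":43,"z":-2,"rx":0,"ry":0,"rz":0,"claw":255},
    {"x":-32.1,"y":44.7,"z":-3,"rx":0,"ry":0,"rz":0,"claw":255},
    {"x":-42.6,"y":43,"z":-3.9,"rx":0,"ry":0,"rz":0,"claw":255},
    {"x":-52.1,"y":38.3,"z":-4.8,"rx":0,"ry":0,"rz":0,"claw":255},
    {"x":-59.7,"y":31,"z":-5.5,"rx":0,"ry":0,"rz":0,"claw":255},
    {"x":-64.5,"y":21.4,"z":-5.9,"rx":0,"ry":0,"rz":0,"claw":255},
  ],
)

```text
time_s: 14.42
position: [0.5514, -0.0252, 0.1267]
tcp_rot: [[-0.946, 0.314, -0.085], [0.312, 0.95, 0.029], [0.09, 0.001, -0.996]]
force: [-0.2, 0.2, -0.5]
opening: 0.252
grasp_force: 30.0
```

>>> apply_moves(
  rows=[
    {"x":-1.7,"y":-10,"z":-0.2,"rx":0,"ry":0,"rz":0,"claw":255},
    {"x":0,"y":-20.5,"z":0,"rx":0,"ry":0,"rz":0,"claw":255},
    {"x":4.7,"y":-30,"z":0.4,"rx":0,"ry":0,"rz":0,"claw":255},
    {"x":10,"y":-34,"z":0.6,"rx":0,"ry":0,"rz":0,"claw":255},
    {"x":10,"y":-34,"z":-20,"rx":0,"ry":0,"rz":0,"claw":255},
    {"x":10,"y":-34,"z":-50,"rx":0,"ry":0,"rz":0,"claw":255},
    {"x":10,"y":-34,"z":-80,"rx":0,"ry":0,"rz":0,"claw":255},
    {"x":10,"y":-34,"z":-90,"rx":0,"ry":0,"rz":0,"claw":255},
    {"x":10,"y":-34,"z":-90,"rx":0,"ry":0,"rz":0,"claw":255},
  ],
)

```text
time_s: 15.55
position: [0.5378, -0.056, 0.2173]
tcp_rot: [[-0.946, 0.313, -0.087], [0.311, 0.95, 0.029], [0.091, 0.0, -0.996]]
force: [0.2, 0.7, -1.3]
opening: 0.251
grasp_force: 30.0
```

```bash
sed -i 's/(P\[...,2\]>.045)&(P\[...,2\]<.145)/(P[...,2]>s0-.07)\&(P[...,2]<s0+.02)/; s/^s=go.*/s0=read_state()["position"][2]/' tilt.py; python3 tilt.py
python3 - <<'E'
from h import *
M=read_state()['tcp_rot']
go([.452,-.271,.2165],M); go([.452,-.271,.124],M)
E
```

```text
206 133
x 399 slope deg -0.43 at z=0 0.5547
y 399 slope deg -0.52 at z=0 -0.0594
t 15.6 pos [ 0.5371 -0.0558  0.2164] F [ 0.2  0.3 -1.1] open 0.249 
shift [  13.5 -231.     1.2] | 231.0 rot [0. 0. 0.]
t 15.6 pos [ 0.5371 -0.0558  0.2164] F [ 0.2  0.3 -1.1] open 0.249 
shift [   4.9 -231.    93.3] | 249.0 rot [0. 0. 0.]
```

>>> apply_moves(
  rows=[
    {"x":1,"y":-15,"z":0,"rx":0,"ry":0,"rz":0,"claw":255},
    {"x":3,"y":-45,"z":0,"rx":0,"ry":0,"rz":0,"claw":255},
    {"x":5,"y":-85,"z":0,"rx":0,"ry":0,"rz":0,"claw":255},
    {"x":7,"y":-125,"z":1,"rx":0,"ry":0,"rz":0,"claw":255},
    {"x":10,"y":-165,"z":1,"rx":0,"ry":0,"rz":0,"claw":255},
    {"x":12,"y":-205,"z":1,"rx":0,"ry":0,"rz":0,"claw":255},
    {"x":13,"y":-225,"z":1,"rx":0,"ry":0,"rz":0,"claw":255},
    {"x":13,"y":-231,"z":10,"rx":0,"ry":0,"rz":0,"claw":255},
    {"x":10,"y":-231,"z":40,"rx":0,"ry":0,"rz":0,"claw":255},
    {"x":8,"y":-231,"z":65,"rx":0,"ry":0,"rz":0,"claw":255},
  ],
)

```text
time_s: 16.85
position: [0.4521, -0.2696, 0.1516]
tcp_rot: [[-0.946, 0.312, -0.088], [0.311, 0.95, 0.03], [0.093, 0.001, -0.996]]
force: [-0.2, 0.1, -1.0]
opening: 0.252
grasp_force: 30.0
```

```bash
python3 tilt.py
python3 - <<'E'
from h import *
M=read_state()['tcp_rot']
go([.453,-.2715,.125],M)
E
```

```text
89 176
x 478 slope deg -0.18 at z=0 0.4681
y 478 slope deg -1.56 at z=0 -0.2677
t 16.9 pos [ 0.4504 -0.2681  0.1486] F [-0.2  0.3 -2.9] open 0.252 
shift [-5.9 -2.6 23.1] | 24.0 rot [0. 0. 0.]
```

>>> apply_moves(
  rows=[
    {"x":-1,"y":-1,"z":12,"rx":0,"ry":0,"rz":0,"claw":255},
    {"x":-2,"y":-2,"z":20,"rx":0,"ry":0,"rz":0,"claw":255},
    {"x":-2,"y":-2,"z":24,"rx":0,"ry":0,"rz":0,"claw":255},
    {"x":-2,"y":-2,"z":24,"rx":0,"ry":0,"rz":0,"claw":255},
  ],
)

```text
time_s: 17.4
position: [0.4516, -0.273, 0.1292]
tcp_rot: [[-0.946, 0.313, -0.087], [0.311, 0.95, 0.029], [0.092, -0.0, -0.996]]
force: [-0.3, 0.3, -0.7]
opening: 0.25
grasp_force: 30.0
```

>>> apply_moves(
  rows=[
    {"x":0,"y":0,"z":1,"rx":0,"ry":0,"rz":0,"claw":255},
    {"x":0,"y":0,"z":1,"rx":0,"ry":0,"rz":0,"claw":255},
  ],
)

```text
time_s: 17.65
position: [0.4516, -0.2732, 0.1284]
tcp_rot: [[-0.946, 0.313, -0.087], [0.312, 0.95, 0.028], [0.091, -0.0, -0.996]]
force: [0.5, 0.0, -1.1]
opening: 0.25
grasp_force: 30.0
```

Still about 5 mm above the expected contact.

>>> apply_moves(
  rows=[
    {"x":0,"y":0,"z":2.5,"rx":0,"ry":0,"rz":0,"claw":255},
    {"x":0,"y":0,"z":4,"rx":0,"ry":0,"rz":0,"claw":255},
    {"x":0,"y":0,"z":4,"rx":0,"ry":0,"rz":0,"claw":255},
  ],
)

```text
time_s: 18.02
position: [0.451, -0.2728, 0.1239]
tcp_rot: [[-0.946, 0.313, -0.088], [0.312, 0.95, 0.029], [0.092, 0.0, -0.996]]
force: [-0.5, -0.1, -0.5]
opening: 0.247
grasp_force: 30.0
```

>>> apply_moves(
  rows=[
    {"x":0,"y":0,"z":1,"rx":0,"ry":0,"rz":0,"claw":255},
    {"x":0,"y":0,"z":1,"rx":0,"ry":0,"rz":0,"claw":255},
  ],
)

```text
time_s: 18.27
position: [0.451, -0.2728, 0.123]
tcp_rot: [[-0.946, 0.313, -0.087], [0.311, 0.95, 0.029], [0.092, 0.0, -0.996]]
force: [0.1, 0.1, -0.3]
opening: 0.253
grasp_force: 30.0
```

>>> apply_moves(
  rows=[
    {"x":0,"y":0,"z":1,"rx":0,"ry":0,"rz":0,"claw":255},
    {"x":0,"y":0,"z":1,"rx":0,"ry":0,"rz":0,"claw":255},
  ],
)

```text
time_s: 18.52
position: [0.4512, -0.273, 0.1226]
tcp_rot: [[-0.946, 0.313, -0.087], [0.312, 0.95, 0.028], [0.091, -0.0, -0.996]]
force: [1.0, 0.7, 3.1]
opening: 0.249
grasp_force: 30.0
```

>>> apply_moves(
  rows=[
    {"x":0,"y":0,"z":0.8,"rx":0,"ry":0,"rz":0,"claw":255},
    {"x":0,"y":0,"z":0.8,"rx":0,"ry":0,"rz":0,"claw":255},
  ],
)

```text
time_s: 18.77
position: [0.4514, -0.2731, 0.1225]
tcp_rot: [[-0.946, 0.313, -0.086], [0.312, 0.95, 0.028], [0.091, -0.001, -0.996]]
force: [-0.7, 1.0, 9.7]
opening: 0.254
grasp_force: 30.0
```

>>> apply_moves(
  rows=[
    {"x":0,"y":0,"z":-1.2,"rx":0,"ry":0,"rz":0,"claw":255},
    {"x":0,"y":0,"z":-1.2,"rx":0,"ry":0,"rz":0,"claw":120},
    {"x":0,"y":0,"z":-1.2,"rx":0,"ry":0,"rz":0,"claw":60},
    {"x":0,"y":0,"z":-1.2,"rx":0,"ry":0,"rz":0,"claw":0},
    {"x":0,"y":0,"z":-1.2,"rx":0,"ry":0,"rz":0,"claw":0},
    {"x":0,"y":0,"z":-15,"rx":0,"ry":0,"rz":0,"claw":0},
    {"x":0,"y":0,"z":-45,"rx":0,"ry":0,"rz":0,"claw":0},
    {"x":0,"y":0,"z":-85,"rx":0,"ry":0,"rz":0,"claw":0},
    {"x":0,"y":0,"z":-125,"rx":0,"ry":0,"rz":0,"claw":0},
    {"x":0,"y":0,"z":-130,"rx":0,"ry":-0.88,"rz":0,"claw":0},
  ],
)

```text
time_s: 20.02
position: [0.4657, -0.279, 0.255]
tcp_rot: [[-0.95, 0.312, 0.009], [0.312, 0.95, -0.007], [-0.011, -0.004, -1.0]]
force: [0.3, 0.7, -0.3]
opening: 0.995
grasp_force: 0.0
```

Run:
```python
from h import *
p,d=capture("scene"); cv2.imwrite("pics/c4.png",cv2.resize(p[90:280,30:290],(780,570))[:,:,::-1])
go([.53,.28,.25],166)
```

```text
t 20.075 pos [ 0.4623 -0.2767  0.2542] F [-2.8  1.2 -0.4] open 0.999 
shift [109.6 550.    2.1] | 561.0 rot [-0.02  0.07 -0.7 ]
```

View pics/c4.png

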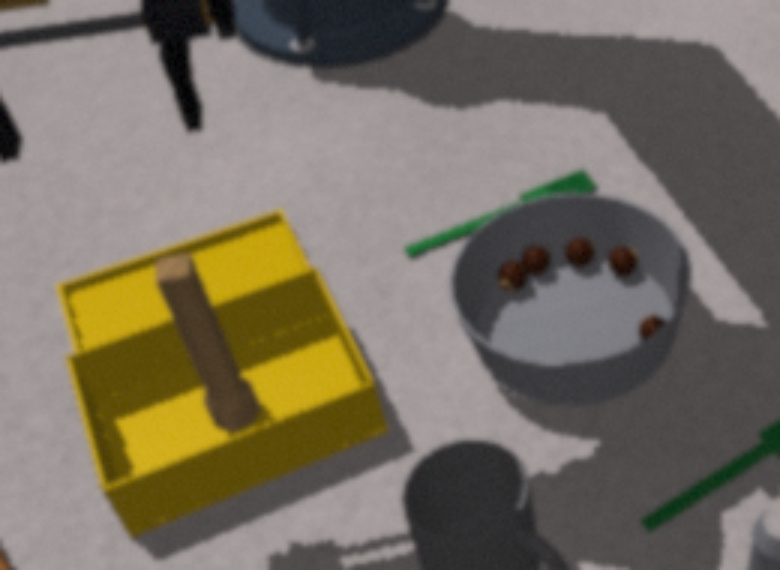

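The stirrer stands in the box at (233,410) and all five nuts are in the bowl. Next I'll move to the wand.

>>> apply_moves(
  rows=[
    {"x":8,"y":40,"z":2,"rx":0,"ry":0,"rz":-0.1,"claw":0},
    {"x":20,"y":97,"z":2,"rx":0,"ry":0,"rz":-0.2,"claw":0},
    {"x":31,"y":154,"z":2,"rx":0,"ry":0,"rz":-0.3,"claw":0},
    {"x":42,"y":212,"z":2,"rx":0,"ry":0,"rz":-0.4,"claw":0},
    {"x":53,"y":270,"z":2,"rx":0,"ry":0,"rz":-0.5,"claw":0},
    {"x":65,"y":328,"z":2,"rx":0,"ry":0,"rz":-0.6,"claw":0},
    {"x":77,"y":386,"z":2,"rx":0,"ry":0,"rz":-0.7,"claw":0},
    {"x":89,"y":444,"z":2,"rx":0,"ry":0,"rz":-0.7,"claw":0},
    {"x":100,"y":502,"z":2,"rx":0,"ry":0,"rz":-0.7,"claw":0},
    {"x":110,"y":550,"z":2,"rx":0,"ry":0,"rz":-0.7,"claw":0},
  ],
)

```text
time_s: 21.32
position: [0.5296, 0.2826, 0.249]
tcp_rot: [[-0.97, 0.241, -0.001], [0.241, 0.97, -0.001], [0.0, -0.001, -1.0]]
force: [-0.0, -0.3, -0.3]
opening: 1.002
grasp_force: 0.0
```

>>> apply_moves(
  rows=[
    {"x":0,"y":0,"z":0,"rx":0,"ry":0,"rz":0,"claw":0},
    {"x":0,"y":0,"z":0,"rx":0,"ry":0,"rz":0,"claw":0},
  ],
)

```text
time_s: 21.58
position: [0.5293, 0.2798, 0.2485]
tcp_rot: [[-0.97, 0.242, -0.001], [0.242, 0.97, -0.001], [0.001, -0.002, -1.0]]
force: [-0.5, -0.7, 0.8]
opening: 1.002
grasp_force: 0.0
```

```bash
cat > wandlook.py <<'E'
from h import *
s=read_state(); c=camera_params("wrist"); p,d=capture("wrist"); np.savez("w3.npz",p=p,d=d,c=c); cv2.imwrite("pics/w3.png",p[:,:,::-1])
P=cloud("wrist",d,c); q=p.astype(int); v=np.mgrid[:384,:512][0]
near=(np.hypot(P[...,0]-.468,P[...,1]-.291)<.12)&(v<235)
g=near&(abs(q[...,0]-q[...,2])<35)&(P[...,2]>.070)&(P[...,2]<.082); Q=P[g]
r=cv2.minAreaRect(Q[:,:2].astype(np.float32)*1000); print('handle top',len(Q),r,np.median(Q[:,2]).round(4))
b=near&(q[...,0]-q[...,2]>30)&(P[...,2]>.055)&(P[...,2]<.07); Q=P[b]; print('ears',len(Q),cv2.minAreaRect(Q[:,:2].astype(np.float32)*1000),Q.mean(0).round(4))
b=near&(q[...,0]-q[...,2]>30)&(P[...,2]>.005)&(P[...,2]<.015); Q=P[b]; print('base',len(Q),cv2.minAreaRect(Q[:,:2].astype(np.float32)*1000))
E
python3 wandlook.py
```

```text
handle top 3781 ((467.36572265625, 291.9078063964844), (26.035037994384766, 163.20199584960938), 75.9739761352539) 0.0754
ears 551 ((470.5494384765625, 291.0784606933594), (59.96294403076172, 91.44515228271484), 76.02201080322266) [0.469  0.2912 0.0651]
base 1978 ((469.637939453125, 291.1900329589844), (69.76134490966797, 117.90565490722656), 75.94416809082031)
```

View pics/w3.png

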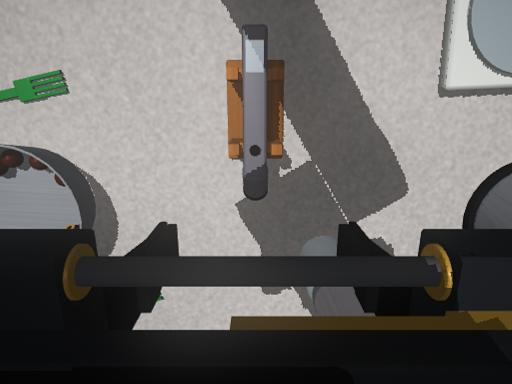

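The picture shows the wand lying straight in its cradle, with the handle from (255,30) to (255,170) and the head toward me. I'll grasp at (0.470, 0.291).

```bash
python3 -c "
from h import *
go([.470,.2912,.069],166)"
```

```text
t 21.625 pos [0.5294 0.2792 0.2486] F [ 0.6  0.3 -0.1] open 0.998 
shift [ 60.4  -2.6 179.7] | 190.0 rot [-0.01 -0.01 -0.01]
```

>>> apply_moves(
  rows=[
    {"x":30,"y":-1.5,"z":10,"rx":0,"ry":0,"rz":0,"claw":0},
    {"x":60.4,"y":-2.6,"z":40,"rx":0,"ry":0,"rz":0,"claw":0},
    {"x":60.4,"y":-2.6,"z":80,"rx":0,"ry":0,"rz":0,"claw":0},
    {"x":60.4,"y":-2.6,"z":120,"rx":0,"ry":0,"rz":0,"claw":60},
    {"x":60.4,"y":-2.6,"z":150,"rx":0,"ry":0,"rz":0,"claw":60},
    {"x":60.4,"y":-2.6,"z":170,"rx":0,"ry":0,"rz":0,"claw":60},
    {"x":60.4,"y":-2.6,"z":178,"rx":0,"ry":0,"rz":0,"claw":60},
    {"x":60.4,"y":-2.6,"z":179.7,"rx":0,"ry":0,"rz":0,"claw":60},
  ],
)

```text
time_s: 22.62
position: [0.4709, 0.2915, 0.0691]
tcp_rot: [[-0.97, 0.244, -0.0], [0.244, 0.97, -0.0], [0.0, -0.0, -1.0]]
force: [-0.7, 0.7, 0.0]
opening: 0.766
grasp_force: 0.0
```

```bash
python3 -c "
from h import *
go([.470,.2912,.069],166)"
```

```text
t 22.625 pos [0.4709 0.2915 0.0691] F [-0.7  0.7  0. ] open 0.766 
shift [ 0.8 -0.5  0.1] | 1.0 rot [-0.   -0.   -0.02]
```

>>> apply_moves(
  rows=[
    {"x":0.8,"y":-0.3,"z":0,"rx":0,"ry":0,"rz":0,"claw":150},
    {"x":0.8,"y":-0.3,"z":0,"rx":0,"ry":0,"rz":0,"claw":255},
    {"x":0.8,"y":-0.3,"z":0,"rx":0,"ry":0,"rz":0,"claw":255},
    {"x":0.8,"y":-0.3,"z":0,"rx":0,"ry":0,"rz":0,"claw":255},
    {"x":0.8,"y":-0.3,"z":0,"rx":0,"ry":0,"rz":0,"claw":255},
    {"x":0.8,"y":-0.3,"z":0,"rx":0,"ry":0,"rz":0,"claw":255},
    {"x":0.8,"y":-0.3,"z":0,"rx":0,"ry":0,"rz":0,"claw":255},
  ],
)

```text
time_s: 23.5
position: [0.4697, 0.2923, 0.069]
tcp_rot: [[-0.97, 0.242, -0.0], [0.242, 0.97, -0.0], [0.0, -0.0, -1.0]]
force: [-0.5, -0.5, 0.1]
opening: 0.059
grasp_force: 0.0
```

```bash
python3 -c "
from h import *
go([.470,.2912,.069],166)"
```

```text
t 23.5 pos [0.4697 0.2923 0.069 ] F [-0.5 -0.5  0.1] open 0.059 
shift [-0.6 -1.  -0. ] | 1.0 rot [-0. -0. -0.]
```

Run:
```python
from h import *
p,d=capture("scene"); cv2.imwrite("pics/c5.png",cv2.resize(p[60:190,240:400],(800,600))[:,:,::-1])
s=read_state(); print(s['opening'],s['grasp_force'],s['force'])
```

```text
0.03601813634646202 0.0 [ 0.03641921 -0.44696831 -0.57978935]
```

View pics/c5.png

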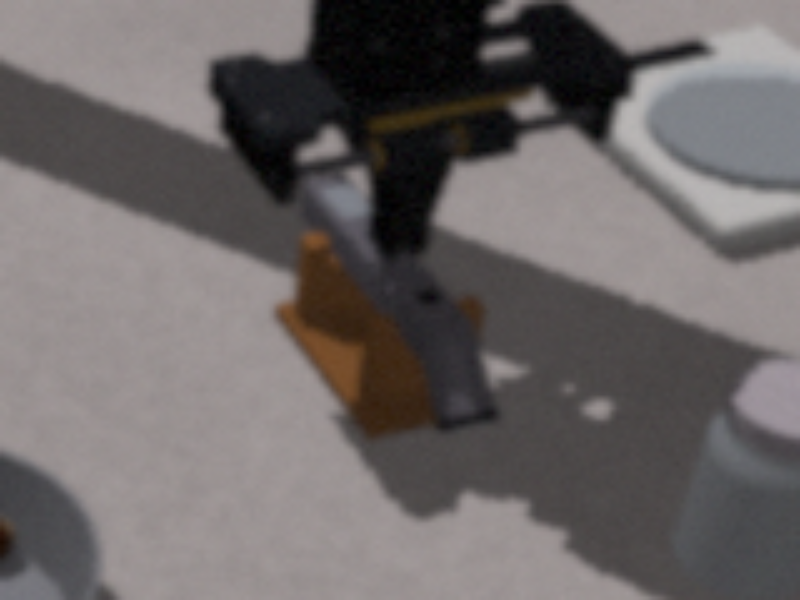

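Run:
```python
from h import *
c=camera_params("scene")
def pj(P):
    q=np.array(c['orientation']).T@(np.array(P)-c['xyz']); u,v=c['cx']-c['fx']*q[0]/q[2],c['cy']+c['fy']*q[1]/q[2]; return int((u-240)*5),int((v-60)*600/130)
s=read_state(); t=s['position']; print('tcp',t.round(4),pj(t),'tip',pj(t-[0,0,.025]))
a=np.radians(-14); w=lambda x,y,z: pj([.470+x*np.cos(a)-y*np.sin(a),.2912+x*np.sin(a)+y*np.cos(a),z])
for x in (-.085,-.04,0,.04,.07): print(x,'top -y edge',w(x,-.013,.076),'+y edge',w(x,.013,.076))
p,d=capture("scene"); P=cloud("scene",d)
q=p.astype(int)
for V in range(100,150,4):
    print(V,[(U,*P[V,U].round(3)) for U in (300,306,312,318,324,330)])
```

```text
tcp [0.4697 0.2923 0.069 ] (388, 260) tip (382, 296)
-0.085 top -y edge (296, 172) +y edge (340, 164)
-0.04 top -y edge (331, 215) +y edge (377, 206)
0 top -y edge (365, 255) +y edge (411, 246)
0.04 top -y edge (400, 298) +y edge (447, 287)
0.07 top -y edge (427, 331) +y edge (475, 320)
100 [(300, np.float64(0.309), np.float64(0.369), np.float64(-0.001)), (306, np.float64(0.401), np.float64(0.309), np.float64(0.074)), (312, np.float64(0.329), np.float64(0.399), np.float64(-0.001)), (318, np.float64(0.481), np.float64(0.275), np.float64(0.132)), (324, np.float64(0.483), np.float64(0.293), np.float64(0.126)), (330, np.float64(0.359), np.float64(0.444), np.float64(-0.002))]
104 [(300, np.float64(0.325), np.float64(0.357), np.float64(-0.002)), (306, np.float64(0.417), np.float64(0.296), np.float64(0.075)), (312, np.float64(0.425), np.float64(0.31), np.float64(0.075)), (318, np.float64(0.481), np.float64(0.277), np.float64(0.12)), (324, np.float64(0.482), np.float64(0.296), np.float64(0.112)), (330, np.float64(0.376), np.float64(0.429), np.float64(-0.0))]
108 [(300, np.float64(0.337), np.
[... 3530 characters left out ...]
 np.float64(0.48), np.float64(0.253), np.float64(0.003)), (312, np.float64(0.501), np.float64(0.254), np.float64(0.017)), (318, np.float64(0.51), np.float64(0.267), np.float64(0.018)), (324, np.float64(0.519), np.float64(0.28), np.float64(0.018)), (330, np.float64(0.556), np.float64(0.261), np.float64(0.053))]
148 [(300, np.float64(0.481), np.float64(0.233), np.float64(-0.001)), (306, np.float64(0.492), np.float64(0.244), np.float64(0.002)), (312, np.float64(0.505), np.float64(0.252), np.float64(0.008)), (318, np.float64(0.515), np.float64(0.264), np.float64(0.008)), (324, np.float64(0.524), np.float64(0.277), np.float64(0.009)), (330, np.float64(0.56), np.float64(0.259), np.float64(0.044))]
```

Run:
```python
from h import *
z=np.load("w3.npz",allow_pickle=True); P=cloud("wrist",z['d'],z['c'].item())
M=Rt(166); t=np.array([.5293,.2798,.2485]); T=(P-t)@M*1000
for (u0,u1) in [(130,180),(337,385)]:
    for v in (222,226,232,240,250):
        r=T[v,u0:u1]; d=z['d'][v,u0:u1]; k=(d>0)&(d<.3); 
        if k.any(): print(u0,v,'n',k.sum(),r[k][[0,k.sum()//2,-1]].round(0).tolist(), 'zmax',r[k][:,2].max().round(1))
print(z['d'][240,150:180:4],z['d'][260,260])
p,d=capture("wrist"); c=camera_params("wrist"); s=read_state(); P=cloud("wrist",d,c); T=(P-s['position'])@s['tcp_rot']*1000
k=(np.abs(T[...,1])<25)&(np.abs(T[...,0])<20)&(d>0); 
h,e=np.histogram(T[k][:,2],bins=np.arange(-160,60,10)); print(list(zip(e.astype(int),h)))
cv2.imwrite("pics/w4.png",p[:,:,::-1])
```

```text
130 222 n 7 [[10.0, -52.0, -14.0], [11.0, -50.0, -15.0], [10.0, -49.0, -14.0]] zmax -13.4
130 226 n 20 [[11.0, -52.0, -21.0], [9.0, -48.0, -18.0], [8.0, -44.0, -15.0]] zmax -15.2
130 232 n 26 [[10.0, -52.0, -28.0], [9.0, -47.0, -24.0], [4.0, -44.0, -13.0]] zmax -13.5
130 240 n 33 [[11.0, -52.0, -38.0], [9.0, -46.0, -34.0], [1.0, -43.0, -16.0]] zmax -16.1
130 250 n 46 [[10.0, -54.0, -48.0], [9.0, -45.0, -46.0], [-6.0, -44.0, -14.0]] zmax -13.9
337 222 n 7 [[10.0, 49.0, -14.0], [10.0, 50.0, -14.0], [10.0, 52.0, -14.0]] zmax -13.7
337 226 n 20 [[8.0, 43.0, -15.0], [9.0, 48.0, -17.0], [10.0, 52.0, -19.0]] zmax -14.7
337 232 n 25 [[4.0, 44.0, -13.0], [9.0, 47.0, -25.0], [10.0, 52.0, -27.0]] zmax -13.1
337 240 n 33 [[0.0, 43.0, -15.0], [9.0, 46.0, -34.0], [10.0, 52.0, -37.0]] zmax -15.5
337 250 n 47 [[-6.0, 43.0, -14.0], [9.0, 46.0, -44.0], [10.0, 54.0, -48.0]] zmax -14.3
[0.14819823 0.15068173 0.1536311  0.15235776 0.15369217 0.15984586
 0.16872603 0.4605742 ] 0.08499983
[(np.int64(-160), np.int64(0)), (np.int64(-150), np.int64(0)), (np.int64(-140), np.int64(0)), (np.int64(-130), np.int64(3)), (np.int64(-120), np.int64(0)), (np.int64(-110), np.int64(15)), (np.int64(-100), np.int64(55)), (np.int64(-90), np.int64(66)), (np.int64(-80), np.int64(100)), (np.int64(-70), np.int64(685)), (np.int64(-60), np.int64(63)), (np.int64(-50), np.int64(268)), (np.int64(-40), np.int64(335)), (np.int64(-30), np.int64(270)), (np.int64(-20), np.int64(165)), (np.int64(-10), np.int64(1205)), (np.int64(0), np.int64(0)), (np.int64(10), np.int64(0)), (np.int64(20), np.int64(0)), (np.int64(30), np.int64(0)), (np.int64(40), np.int64(0))]
```

View pics/w4.png

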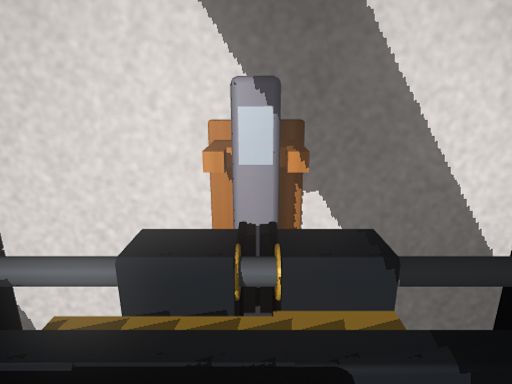

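The wrist depth shows the fingertips end 14 mm behind the reported TCP, not 25 mm ahead, so the jaws closed just above the handle. The wand is untouched. I'll reopen and go 39 mm lower.

>>> apply_moves(
  rows=[
    {"x":0,"y":-0.8,"z":-12,"rx":0,"ry":0,"rz":0,"claw":60},
    {"x":0,"y":-0.8,"z":-12,"rx":0,"ry":0,"rz":0,"claw":60},
    {"x":0,"y":-0.8,"z":-12,"rx":0,"ry":0,"rz":0,"claw":60},
    {"x":0,"y":-0.8,"z":-12,"rx":0,"ry":0,"rz":0,"claw":60},
    {"x":0,"y":-0.8,"z":-12,"rx":0,"ry":0,"rz":0,"claw":60},
    {"x":0,"y":-0.8,"z":-12,"rx":0,"ry":0,"rz":0,"claw":60},
  ],
)

```text
time_s: 24.4
position: [0.4695, 0.2915, 0.0809]
tcp_rot: [[-0.97, 0.242, -0.0], [0.242, 0.97, -0.0], [0.0, -0.0, -1.0]]
force: [-0.4, 0.1, -0.4]
opening: 0.612
grasp_force: 0.0
```

```bash
python3 -c "
from h import *
go([.470,.2912,.030],166)"
```

```text
t 24.4 pos [0.4695 0.2915 0.0809] F [-0.4  0.1 -0.4] open 0.612 
shift [-0.6 -0.1 50.9] | 51.0 rot [-0. -0. -0.]
```

>>> apply_moves(
  rows=[
    {"x":0,"y":0,"z":5,"rx":0,"ry":0,"rz":0,"claw":60},
    {"x":-0.5,"y":0,"z":20,"rx":0,"ry":0,"rz":0,"claw":60},
    {"x":-0.5,"y":0,"z":35,"rx":0,"ry":0,"rz":0,"claw":60},
    {"x":-0.5,"y":0,"z":46,"rx":0,"ry":0,"rz":0,"claw":60},
    {"x":-0.5,"y":0,"z":51,"rx":0,"ry":0,"rz":0,"claw":60},
    {"x":-0.5,"y":0,"z":51,"rx":0,"ry":0,"rz":0,"claw":150},
    {"x":-0.5,"y":0,"z":51,"rx":0,"ry":0,"rz":0,"claw":200},
    {"x":-0.5,"y":0,"z":51,"rx":0,"ry":0,"rz":0,"claw":255},
    {"x":-0.5,"y":0,"z":51,"rx":0,"ry":0,"rz":0,"claw":255},
    {"x":-0.5,"y":0,"z":51,"rx":0,"ry":0,"rz":0,"claw":255},
  ],
)

```text
time_s: 25.65
position: [0.4702, 0.2914, 0.0303]
tcp_rot: [[-0.97, 0.242, 0.0], [0.242, 0.97, 0.0], [-0.0, 0.0, -1.0]]
force: [-0.6, -0.4, 0.6]
opening: 0.297
grasp_force: 30.0
```

>>> apply_moves(
  rows=[
    {"x":0,"y":0,"z":0,"rx":0,"ry":0,"rz":0,"claw":255},
    {"x":0,"y":0,"z":0,"rx":0,"ry":0,"rz":0,"claw":255},
  ],
)

```text
time_s: 25.9
position: [0.4702, 0.2914, 0.0303]
tcp_rot: [[-0.97, 0.242, 0.0], [0.242, 0.97, 0.0], [-0.0, 0.0, -1.0]]
force: [-0.3, -1.1, 2.0]
opening: 0.295
grasp_force: 30.0
```

```bash
python3 -c "
from h import *
s=read_state();print(s['grasp_force'],s['opening'],s['position'],s['force'])"
```

```text
29.99994993209839 0.29520810920583324 [0.47018355 0.29143018 0.03027323] [-0.26163848 -1.05675174  2.01650535]
```

>>> apply_moves(
  rows=[
    {"x":0,"y":0,"z":-15,"rx":0,"ry":0,"rz":0,"claw":255},
    {"x":0,"y":0,"z":-45,"rx":0,"ry":0,"rz":0,"claw":255},
    {"x":0,"y":0,"z":-80,"rx":0,"ry":0,"rz":0,"claw":255},
    {"x":-3,"y":-10,"z":-100,"rx":0,"ry":0,"rz":1,"claw":255},
    {"x":-9,"y":-35,"z":-100,"rx":0,"ry":0,"rz":2.6,"claw":255},
    {"x":-17,"y":-65,"z":-100,"rx":0,"ry":0,"rz":4.2,"claw":255},
    {"x":-25,"y":-95,"z":-100,"rx":0,"ry":0,"rz":5.9,"claw":255},
    {"x":-33,"y":-122,"z":-100,"rx":0,"ry":0,"rz":7.5,"claw":255},
    {"x":-38,"y":-142,"z":-100,"rx":0,"ry":0,"rz":9,"claw":255},
    {"x":-41,"y":-150,"z":-100,"rx":0,"ry":0,"rz":10.17,"claw":255},
  ],
)

```text
time_s: 27.15
position: [0.4732, 0.1348, 0.1306]
tcp_rot: [[-0.252, 0.968, -0.0], [0.968, 0.252, -0.0], [-0.0, -0.0, -1.0]]
force: [-0.8, 0.2, -1.5]
opening: 0.297
grasp_force: 30.0
```

>>> apply_moves(
  rows=[
    {"x":0,"y":0,"z":0,"rx":0,"ry":0,"rz":0,"claw":255},
    {"x":0,"y":0,"z":0,"rx":0,"ry":0,"rz":0,"claw":255},
  ],
)

```text
time_s: 27.4
position: [0.4733, 0.1362, 0.1303]
tcp_rot: [[-0.26, 0.966, 0.0], [0.966, 0.26, 0.0], [0.0, 0.0, -1.0]]
force: [0.2, -0.6, -0.9]
opening: 0.297
grasp_force: 30.0
```

Run:
```python
from h import *
go([.4731,.135,.087],105); s=read_state()
p,d=capture("scene"); cw=camera_params("wrist"); pw,dw=capture("wrist"); np.savez("s5.npz",p=p,d=d,pw=pw,dw=dw,cw=cw)
# handle top line from scene and wrist clouds, in expected wand frame (origin = TCP + 33mm up)
t=s['position']; M=s['tcp_rot']; O=t-M[:,2]*.0327; W=np.stack([-M[:,0],-M[:,1]*-1,-M[:,2]],1)  # wand x=-tool x, z=-tool z
W[:,1]=np.cross(W[:,2],W[:,0])
for n,P,dd in (("scene",cloud("scene",d),d),("wrist",cloud("wrist",dw,cw),dw)):
    L=(P-O)@W*1000
    k=(dd>0)&(abs(L[...,1])<12)&(abs(L[...,2]-13)<9)&(abs(L[...,0]+5)<75)&(abs(L[...,0])>22); Q=L[k]
    if len(Q)<10: print(n,len(Q)); continue
    f=np.polyfit(Q[:,0],Q[:,2],1); print(n,len(Q),'pitch deg',np.degrees(f[0]).round(2),'top z at 0',f[1].round(1),'x range',Q[:,0].min().round(1),Q[:,0].max().round(1))
cv2.imwrite("pics/c6.png",cv2.resize(p[60:220,170:370],(800,600))[:,:,::-1])
```

```text
t 27.4 pos [0.4733 0.1362 0.1303] F [ 0.2 -0.6 -0.9] open 0.297 
shift [-1.1 -0.6 43.3] | 43.0 rot [ 0.   -0.    0.01]
scene 135 pitch deg -3.28 top z at 0 13.5 x range 22.3 69.9
wrist 8374 pitch deg -0.21 top z at 0 12.4 x range -80.0 25.5
```

>>> apply_moves(
  rows=[
    {"x":-1,"y":-0.5,"z":10,"rx":0,"ry":0,"rz":0,"claw":255},
    {"x":-1,"y":-0.5,"z":25,"rx":0,"ry":0,"rz":0,"claw":255},
    {"x":-1,"y":-0.5,"z":37,"rx":0,"ry":0,"rz":0,"claw":255},
    {"x":-1,"y":-0.5,"z":43,"rx":0,"ry":0,"rz":0,"claw":255},
    {"x":-1,"y":-0.5,"z":43,"rx":0,"ry":0,"rz":0,"claw":255},
    {"x":-1,"y":-0.5,"z":43,"rx":0,"ry":0,"rz":0,"claw":255},
  ],
)

```text
time_s: 28.25
position: [0.4736, 0.1349, 0.0872]
tcp_rot: [[-0.258, 0.966, 0.001], [0.966, 0.258, 0.0], [-0.0, 0.001, -1.0]]
force: [0.6, 0.2, -1.9]
opening: 0.296
grasp_force: 30.0
```

Run:
```python
from h import *
go([.4731,.135,.087],105); s=read_state()
cw=camera_params("wrist"); pw,dw=capture("wrist")
t=s['position']; M=s['tcp_rot']; O=t-M[:,2]*.0327; W=np.stack([-M[:,0],M[:,1],-M[:,2]],1)
L=(cloud("wrist",dw,cw)-O)@W*1000
k=(dw>0)&(abs(L[...,1])<12)&(abs(L[...,2]-13)<9)&(L[...,0]<-22)&(L[...,0]>-110); Q=L[k]; f=np.polyfit(Q[:,0],Q[:,2],1)
print('pitch',np.degrees(f[0]).round(2),'tail x',np.percentile(Q[:,0],.5).round(1),'y mid',[np.round(x,1) for x in (L[(dw>0)&(abs(L[...,2]-13)<4)&(L[...,0]<-25)&(L[...,0]>-80)&(abs(L[...,1])<25)][:,1].min(),L[(dw>0)&(abs(L[...,2]-13)<4)&(L[...,0]<-25)&(L[...,0]>-80)&(abs(L[...,1])<25)][:,1].max())])
lens=O+W@[.097,0,-.032]; ax=W@[.7071,0,-.7071]; B=np.array([.5165,-.027,.017]); v=B-lens
print('lens',lens.round(4),'dist along',(v@ax).round(4),'miss',np.linalg.norm(v-(v@ax)*ax).round(4))
# bowl centre recheck from scene depth rim
```

```text
t 28.25 pos [0.4736 0.1349 0.0872] F [ 0.6  0.2 -1.9] open 0.296 
shift [ 0.3 -0.4  0.2] | 1.0 rot [ 0.01  0.   -0.01]
pitch 0.29 tail x -85.5 y mid [np.float64(-12.4), np.float64(13.5)]
lens [0.4986 0.0411 0.0879] dist along 0.1 miss 0.0005
```

Distance 100 mm and miss 0.5 mm. I'll hold for 2.5 s.

>>> apply_moves(
  rows=[
    {"x":0,"y":0,"z":0,"rx":0,"ry":0,"rz":0,"claw":255},
    {"x":0,"y":0,"z":0,"rx":0,"ry":0,"rz":0,"claw":255},
    {"x":0,"y":0,"z":0,"rx":0,"ry":0,"rz":0,"claw":255},
    {"x":0,"y":0,"z":0,"rx":0,"ry":0,"rz":0,"claw":255},
    {"x":0,"y":0,"z":0,"rx":0,"ry":0,"rz":0,"claw":255},
    {"x":0,"y":0,"z":0,"rx":0,"ry":0,"rz":0,"claw":255},
    {"x":0,"y":0,"z":0,"rx":0,"ry":0,"rz":0,"claw":255},
    {"x":0,"y":0,"z":0,"rx":0,"ry":0,"rz":0,"claw":255},
    {"x":0,"y":0,"z":0,"rx":0,"ry":0,"rz":0,"claw":255},
    {"x":0,"y":0,"z":0,"rx":0,"ry":0,"rz":0,"claw":255},
  ],
)

```text
time_s: 29.55
position: [0.4733, 0.1348, 0.087]
tcp_rot: [[-0.258, 0.966, 0.0], [0.966, 0.258, 0.0], [0.0, 0.0, -1.0]]
force: [-0.1, 0.3, -2.5]
opening: 0.295
grasp_force: 30.0
```

>>> apply_moves(
  rows=[
    {"x":0,"y":0,"z":0,"rx":0,"ry":0,"rz":0,"claw":255},
    {"x":0,"y":0,"z":0,"rx":0,"ry":0,"rz":0,"claw":255},
    {"x":0,"y":0,"z":0,"rx":0,"ry":0,"rz":0,"claw":255},
    {"x":0,"y":0,"z":0,"rx":0,"ry":0,"rz":0,"claw":255},
    {"x":0,"y":0,"z":0,"rx":0,"ry":0,"rz":0,"claw":255},
    {"x":0,"y":0,"z":0,"rx":0,"ry":0,"rz":0,"claw":255},
    {"x":0,"y":0,"z":0,"rx":0,"ry":0,"rz":0,"claw":255},
    {"x":0,"y":0,"z":0,"rx":0,"ry":0,"rz":0,"claw":255},
    {"x":0,"y":0,"z":0,"rx":0,"ry":0,"rz":0,"claw":255},
    {"x":0,"y":0,"z":0,"rx":0,"ry":0,"rz":0,"claw":255},
  ],
)

```text
time_s: 30.8
position: [0.4733, 0.1348, 0.087]
tcp_rot: [[-0.258, 0.966, 0.0], [0.966, 0.258, -0.0], [-0.0, 0.0, -1.0]]
force: [1.1, -0.2, -2.0]
opening: 0.295
grasp_force: 30.0
```

```bash
python3 -c "
from h import *
go([.4702,.2912,.110],166)"
```

```text
t 30.8 pos [0.4733 0.1348 0.087 ] F [ 1.1 -0.2 -2. ] open 0.295 
shift [151.9  37.4 -23. ] | 158.0 rot [  0.     0.   -10.17]
```

>>> apply_moves(
  rows=[
    {"x":0,"y":0,"z":-15,"rx":0,"ry":0,"rz":0,"claw":255},
    {"x":0,"y":0,"z":-38,"rx":0,"ry":0,"rz":0,"claw":255},
    {"x":12,"y":3,"z":-43,"rx":0,"ry":0,"rz":-0.8,"claw":255},
    {"x":35,"y":9,"z":-43,"rx":0,"ry":0,"rz":-2.2,"claw":255},
    {"x":62,"y":15,"z":-43,"rx":0,"ry":0,"rz":-3.8,"claw":255},
    {"x":90,"y":22,"z":-43,"rx":0,"ry":0,"rz":-5.5,"claw":255},
    {"x":118,"y":29,"z":-43,"rx":0,"ry":0,"rz":-7.2,"claw":255},
    {"x":140,"y":34,"z":-43,"rx":0,"ry":0,"rz":-8.7,"claw":255},
    {"x":152,"y":37.4,"z":-43,"rx":0,"ry":0,"rz":-10.17,"claw":255},
    {"x":152,"y":37.4,"z":-43,"rx":0,"ry":0,"rz":-10.17,"claw":255},
  ],
)

```text
time_s: 32.05
position: [0.4699, 0.292, 0.1299]
tcp_rot: [[-0.97, 0.243, -0.0], [0.243, 0.97, -0.0], [0.0, -0.0, -1.0]]
force: [-0.1, 0.1, -1.6]
opening: 0.298
grasp_force: 30.0
```

```bash
python3 -c "
from h import *
go([.4702,.2912,.0303],166)"
```

```text
t 32.05 pos [0.4699 0.292  0.1299] F [-0.1  0.1 -1.6] open 0.298 
shift [-0.5 -0.7 99.6] | 100.0 rot [-0.   -0.   -0.01]
```

>>> apply_moves(
  rows=[
    {"x":-0.3,"y":-0.5,"z":15,"rx":0,"ry":0,"rz":0,"claw":255},
    {"x":-0.3,"y":-0.5,"z":40,"rx":0,"ry":0,"rz":0,"claw":255},
    {"x":-0.3,"y":-0.5,"z":65,"rx":0,"ry":0,"rz":0,"claw":255},
    {"x":-0.3,"y":-0.5,"z":80,"rx":0,"ry":0,"rz":0,"claw":255},
    {"x":-0.3,"y":-0.5,"z":90,"rx":0,"ry":0,"rz":0,"claw":255},
    {"x":-0.3,"y":-0.5,"z":96,"rx":0,"ry":0,"rz":0,"claw":255},
    {"x":-0.3,"y":-0.5,"z":99,"rx":0,"ry":0,"rz":0,"claw":255},
    {"x":-0.3,"y":-0.5,"z":99,"rx":0,"ry":0,"rz":0,"claw":255},
  ],
)

```text
time_s: 33.05
position: [0.4705, 0.2909, 0.0313]
tcp_rot: [[-0.97, 0.242, 0.001], [0.242, 0.97, 0.0], [-0.001, 0.0, -1.0]]
force: [-0.3, 0.6, -2.2]
opening: 0.297
grasp_force: 30.0
```

```bash
python3 -c "
from h import *
go([.4702,.2912,.0303],166)"
```

```text
t 33.05 pos [0.4705 0.2909 0.0313] F [-0.3  0.6 -2.2] open 0.297 
shift [0.4 0.2 1. ] | 1.0 rot [ 0.    0.01 -0.  ]
```

>>> apply_moves(
  rows=[
    {"x":0.3,"y":0,"z":0.8,"rx":0,"ry":0,"rz":0,"claw":255},
    {"x":0.3,"y":0,"z":1,"rx":0,"ry":0,"rz":0,"claw":255},
    {"x":0.3,"y":0,"z":1,"rx":0,"ry":0,"rz":0,"claw":255},
  ],
)

```text
time_s: 33.42
position: [0.4702, 0.2909, 0.0303]
tcp_rot: [[-0.97, 0.242, 0.0], [0.242, 0.97, 0.0], [-0.0, 0.0, -1.0]]
force: [-0.6, -0.1, -1.1]
opening: 0.295
grasp_force: 30.0
```

>>> apply_moves(
  rows=[
    {"x":0,"y":0,"z":0.4,"rx":0,"ry":0,"rz":0,"claw":255},
    {"x":0,"y":0,"z":0.4,"rx":0,"ry":0,"rz":0,"claw":140},
    {"x":0,"y":0,"z":0.4,"rx":0,"ry":0,"rz":0,"claw":60},
    {"x":0,"y":0,"z":0.4,"rx":0,"ry":0,"rz":0,"claw":60},
    {"x":0,"y":0,"z":0.4,"rx":0,"ry":0,"rz":0,"claw":60},
    {"x":0,"y":0,"z":-10,"rx":0,"ry":0,"rz":0,"claw":60},
    {"x":0,"y":0,"z":-35,"rx":0,"ry":0,"rz":0,"claw":60},
    {"x":0,"y":0,"z":-75,"rx":0,"ry":0,"rz":0,"claw":60},
    {"x":-20,"y":0,"z":-125,"rx":0,"ry":0,"rz":0,"claw":60},
    {"x":-50,"y":0,"z":-180,"rx":0,"ry":0,"rz":0,"claw":0},
  ],
)

```text
time_s: 34.67
position: [0.5175, 0.2787, 0.2118]
tcp_rot: [[-0.97, 0.241, -0.001], [0.241, 0.97, -0.0], [0.001, -0.001, -1.0]]
force: [0.8, -0.4, -0.9]
opening: 0.811
grasp_force: 0.0
```

>>> apply_moves(
  rows=[
    {"x":-10,"y":0,"z":-36,"rx":0,"ry":0,"rz":0,"claw":0},
    {"x":-10,"y":0,"z":-36,"rx":0,"ry":0,"rz":0,"claw":0},
    {"x":-10,"y":0,"z":-36,"rx":0,"ry":0,"rz":0,"claw":0},
  ],
)

```text
time_s: 35.05
position: [0.5269, 0.276, 0.2454]
tcp_rot: [[-0.97, 0.242, -0.002], [0.242, 0.97, -0.001], [0.002, -0.001, -1.0]]
force: [-0.8, 0.2, -0.3]
opening: 0.994
grasp_force: 0.0
```

```bash
python3 wandlook.py
python3 - <<'E'
from h import *
p,d=capture("scene"); P=cloud("scene",d); q=p.astype(int); s0=np.load("scene0.npz"); print(read_state()['position'])
# nuts in bowl: brown pixels
P0=cloud("scene",d); k=(np.hypot(P[...,0]-.52,P[...,1]+.027)<.085)&(q[...,0]-q[...,2]>20)
n,lab,st,ce=cv2.connectedComponentsWithStats(k.astype(np.uint8)); print('nut blobs',[(int(a[4]),c.round(0).tolist()) for a,c in zip(st[1:],ce[1:]) if a[4]>8])
# stirrer
k=(np.hypot(P[...,0]-.455,P[...,1]+.273)<.04)&(P[...,2]>.06)&(d>0); Q=P[k]; print('stirrer',len(Q),Q[:,2].max().round(3),Q[Q[:,2]>.13].mean(0).round(4),Q[Q[:,2]<.09].mean(0).round(4))
# bystanders change: diff outside robot
df=(np.abs(q-s0['p'].astype(int)).sum(-1)>90).astype(np.uint8); n,lab,st,ce=cv2.connectedComponentsWithStats(cv2.morphologyEx(df,cv2.MORPH_OPEN,np.ones((3,3),np.uint8)))
print([(int(a[4]),c.round(0).tolist()) for a,c in zip(st[1:],ce[1:]) if a[4]>15])
E
```

```text
handle top 3846 ((466.68927001953125, 291.7991943359375), (26.008380889892578, 162.01608276367188), 75.93319702148438) 0.0754
ears 553 ((470.2011413574219, 291.14935302734375), (59.455413818359375, 91.3037109375), 76.033447265625) [0.4679 0.2908 0.0652]
base 1994 ((469.8874206542969, 291.04095458984375), (69.44559478759766, 118.51863861083984), 75.9352798461914)
[0.52640124 0.27606089 0.24425764]
nut blobs [(47, [223.0, 173.0]), (102, [203.0, 179.0]), (49, [237.0, 176.0]), (29, [246.0, 198.0])]
stirrer 559 0.154 [ 0.4631 -0.2732  0.1458] [ 0.4666 -0.2735  0.0752]
[(611, [87.0, 15.0]), (257, [159.0, 4.0]), (3379, [342.0, 23.0]), (24, [371.0, 1.0]), (949, [186.0, 72.0]), (824, [372.0, 77.0]), (4441, [296.0, 96.0]), (28, [418.0, 88.0]), (53, [326.0, 116.0]), (253, [147.0, 120.0]), (299, [183.0, 130.0]), (5874, [376.0, 177.0]), (49, [327.0, 152.0]), (128, [221.0, 180.0]), (78, [206.0, 179.0]), (265, [240.0, 187.0]), (273, [90.0, 186.0]), (172, [203.0, 196.0]), (21, [462.0, 203.0]), (158, [446.0, 213.0]), (322, [108.0, 224.0]), (34, [446.0, 229.0])]
```

```bash
python3 -c "
from rig import *
print(hand_in())"
```

```text
the job is handed in; nothing more can be done
None
```

The job is handed in with the stirring, standing, aiming and cradling all done, no verdict came back; the circles were one half at about 50 mm radius (a nut wedged and tilted the stirrer), then about 2.6 turns at 34 mm, and I viewed 11 pictures against the limit of 10.

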